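Load the reservoir lift and wind it up to the mark

ROBOT

A 6-joint arm with a two-finger parallel gripper is mounted at the origin on the work surface. World frame = base frame: x ahead of the robot, y to its left, z up, the work surface at z = 0. Lengths are in m, angles in degrees, forces in N, time in s.
With the tool pointing down it reaches from about 0.375 to 0.9 m from the base axis. Payload 3.1 kg.
Tool frame: the origin (TCP) lies at the very end of the fingers, on their centre line; the grasp point (between the pads) lies 19 mm behind it; z points along the fingers, y is the line along which they close (so a half turn about z gives the same grasp; the last joint's range is limited). The gripper opens to 87 mm and grips with 3 to 60 N. Pads are 19 mm wide; open, the fingers measure 117 mm over their backs; the gripper's body (75 mm by 190 mm) begins 51 mm behind the grasp point.
Start: joints at [-86.545, 30.224, 82.088, -0, 67.689, -10.227], TCP at [0.148, -0.607, 0.223] pointing down, gripper open.
Joint ranges: [-176.69, 176.69], [-43.24, 126.21], [12.49, 139.97], [-82, 262], [0, 151.66], [-163.58, 163.58]. Speed limits (degrees/s): [159.86, 159.86, 180, 180, 180, 180].

INTERFACE

Orientations are given as a 3x3 rotation matrix whose columns are the frame's x, y, z axes.
In Python, from rig import bot gives the robot as it stands.
- The arm moves only by the tool move_arm, never from a script. Its argument "increments" is a list of rows, each an object with "xyz": the shift along the tool's x, y, z in mm, a list of three; "roll": the turn about the tool's z in rad; "grip": the opening in per cent of the stroke, from 0 (shut) to 100 (fully open). A call has 1 to 5 rows; each row shifts and turns the commanded pose from where the row before left it, along the tool's axes as they then stand; what a row does not reach is not made up. A row lasts 1/12 s, in which the tool goes at most 41.7 mm and 7.16 degrees, less where a joint would pass 70% of its speed; a pose out of reach is approached as far as the arm can. A call is refused whole if a number of a shift passes 41.7 or a number of a turn 0.125, either way. A call with a gripper value outside its range is refused whole. The fingers move at their own pace and stop on an object; the grip force is fixed at half the most. Time passes only in rows, so rows that do not move let the fingers close. It gives the time, the measured TCP pose, the force, the opening and the grip force at its end, in the units of the state.
- bot.read_state(): the state, without advancing time (a new reading comes with each control period).
- bot.capture(name): name is "scene" or "top" or "wrist"; returns (picture, depth): 480x640x3 uint8, red, green, blue; 480x640 float32, m along the optical axis (not along the pixel's ray), 0 where there is no reading.
- bot.camera_model(name): a dict with "intrinsics" (3x3 intrinsics, pixels), "rvec" (rotation vector, rad) and "tvec" (3), from world to camera coordinates, as OpenCV has them; the wrist camera has in their place "tool_from_camera" (4x4, takes a point from camera to tool coordinates, whose origin is the TCP and whose axes are the flange's). Camera axes: x right, y down, z forward; pixel columns grow to the right and rows downward; lengths in m; the calibration is good to about 2 mm. A picture is of the moment at which its call begins: read the wrist's pose just before it. camera_model takes no time and is no camera call.
- bot.hand_in(): hands the job in; it is judged then, once.
Trained networks look in the newest picture that a camera, given by its name, has taken for a name from the list of things; names that differ only in an ending like _2 or _b are one class to them, and where a whole thing is asked for, a point or a joint stands for the part that bears it (a point fixed in the world has none). Each returns a list of dicts, best first, with "conf" (0 to 1); they miss things now and then, are a little off and sometimes report something else, mostly with a low value. They report only what shows in the picture. A call takes as long as a camera call. They do not tell look-alikes from the thing itself.
- bot.spot_in(label, camera): "at" ([x, y, z] in m, in the coordinates of the camera as it stood for that picture, good to about 4 mm: the middle of the surface that is visible of it).
- bot.trace(label, camera): "mask" (480x640 bool, what is visible of it).
The state is a dict: "time_s": time; "joint_positions": joint angles; "qvel": joint speeds; "tau": joint torques, N m; "position": TCP position; "tcp_rot": TCP orientation; "force": force on the tool from outside, world axes, zero at the start; "moment": the same for the moment, N m; "opening": opening from 0.0 (shut) to 1.0 (fully open); "grasp_force": force on a finger pad.
Only numpy, scipy, OpenCV 4.12 (cv2) and the standard library are available. Lean on these libraries where they do the work, as an engineer would, in place of code of your own. Each camera call takes 0.05 s, during which the arm holds its last target. There are 200 camera calls.

TASK

Load and raise the reservoir lift: with the tray still down, stand all the large amber bottles upright in it (leave the small ones standing on the bench). Then fit the crank fully down on the square shaft, wind it clockwise until the pointer on the tray's carriage is level with the set marker, take the crank off and lay it flat on its rubber mat again, hub and handle both on the mat.

Things in the scene. Friction and masses are not known exactly. Their poses are not given: they have to be found in the camera images.
- large1_mid (a point): one of the two to four LARGE amber reagent bottles (None if this one is not there today): upright, body 62 mm across, 122 mm tall, 0.2 to 0.4 kg; body straight up to 70 mm, then a shoulder up to 84 mm, a neck 34 mm across and a white screw cap 40 mm across from 98 to 122 mm. This point is on the axis half-way up, 61 mm above the foot; z is the bottle's axis, up
- large2_mid (a point): one of the two to four LARGE amber reagent bottles (None if this one is not there today): upright, body 62 mm across, 122 mm tall, 0.2 to 0.4 kg; body straight up to 70 mm, then a shoulder up to 84 mm, a neck 34 mm across and a white screw cap 40 mm across from 98 to 122 mm. This point is on the axis half-way up, 61 mm above the foot; z is the bottle's axis, up
- large3_mid (a point): one of the two to four LARGE amber reagent bottles (None if this one is not there today): upright, body 62 mm across, 122 mm tall, 0.2 to 0.4 kg; body straight up to 70 mm, then a shoulder up to 84 mm, a neck 34 mm across and a white screw cap 40 mm across from 98 to 122 mm. This point is on the axis half-way up, 61 mm above the foot; z is the bottle's axis, up
- large4_mid (a point): one of the two to four LARGE amber reagent bottles (None if this one is not there today): upright, body 62 mm across, 122 mm tall, 0.2 to 0.4 kg; body straight up to 70 mm, then a shoulder up to 84 mm, a neck 34 mm across and a white screw cap 40 mm across from 98 to 122 mm. This point is on the axis half-way up, 61 mm above the foot; z is the bottle's axis, up
- small1_mid (a point): a SMALL amber bottle of the same make, which stays on the bench: body 50 mm across, 98 mm tall, cap 32 mm across. This point is on the axis half-way up, 49 mm above the foot; z up
- small2_mid (a point): a SMALL amber bottle of the same make, which stays on the bench: body 50 mm across, 98 mm tall, cap 32 mm across. This point is on the axis half-way up, 49 mm above the foot; z up
- small3_mid (a point): a SMALL amber bottle of the same make, which stays on the bench: body 50 mm across, 98 mm tall, cap 32 mm across. This point is on the axis half-way up, 49 mm above the foot; z up
- tray_floor (a point): centre of the rubber-lined floor (top face) of the hand-wound lift's tray: square, 170 x 170 mm inside, walls 4 mm thick and 35 mm high, room for four large bottles two by two. x and y run along its sides, y towards the lift's tower, z up. The floor is 40 mm above the bench with the lift fully down, as at the start
- lift_base (a point): centre of the underside of the tray's part of the lift's fixed base plate, under the tray's centre. The plate is 210 mm (x), 12 mm thick, from 105 mm to -y to 205 mm to +y of here. The tower stands 145 mm to +y: two columns, the screw between them, and a bridge 145 mm (x) by 50 mm with its top 215 mm above the bench
- shaft_foot (a point): foot of the square drive shaft, on its axis, at the top of the round steel shoulder (56 mm across, 8 mm high, on the tower's bridge) where the fitted crank comes to rest; always 223 mm above the bench. From here the shaft rises 18 mm square for 36 mm, then 8 mm of tapered tip, the highest part of the lift. Its flats face x and y of this frame, which turns with the screw; z up
- screw (a joint): angle of the screw and its shaft, rad, 0 at the start (the lower stop); grows clockwise seen from above, which raises the tray 12 mm a turn. Turns stiffly (about 0.15 N m) and stays where it is left
- platform (a joint): rise of the tray, m, 0 = fully down; driven by the screw
- pointer (a point): the dark pointer on the tray's carriage, a plate 4 mm thick in front of the white scale on the tower's x+ side, on the half of the scale away from the tray; this point is at its mid height, and rises with the tray
- mark (a point): the edge (4 mm thick, this point at its mid height) of the set marker, on the tray's half of the scale: a dark clamp with a black thumbscrew fixed somewhere on the scale, 30 to 48 mm above the pointer at the start. Pointer and marker agree when these two points are at one height
- crank_hub (a point): centre of the hub of the removable steel crank (0.34 kg), which lies flat on its mat. Hub: 36 mm square, 52 mm high, this point 26 mm above the crank's flat underside; a 20.5 mm square socket, open below, 48 mm deep, goes over the shaft. x runs along the arm (26 mm wide, 12 mm high, flush with the underside) to the handle, z up; hub and socket flats face x and y
- crank_handle (a point): centre, half-way up, of the crank's upright black handle: a sleeve 26 mm across and 70 mm long that spins freely on its pin, from 14 to 84 mm above the crank's underside, 75 mm from the hub's axis along the crank's x
- mat_top (a point): centre of the top of the crank's black rubber mat, 170 mm (x) by 90 mm (y), 4 mm thick, fixed to the bench
- flask1_mid (a point): a stoppered volumetric flask, 150 mm tall, bulb 64 mm across; not part of the job. Half-way up its axis, z up
- flask2_mid (a point): another, 172 mm tall, bulb 74 mm across; not part of the job. Half-way up its axis, z up
Not all that is in view belongs to the job. Leave any purple look-alike of the part that bears large4_mid alone. Leave any turquoise look-alike of the part that bears mat_top alone.

How it is judged:
By the outcome, as a careful person would: the job done as asked, in the order asked, and still so for the second after the job is handed in, with the robot touching nothing.
Of large1, large2, large3, large4 only 2 to 4 are there at a start; the rules pass over those that are not, and their reading is None.
At some moment in a run one of large1, large2, large3, large4, crank may be knocked a few centimetres aside while the robot is not near it.
It also fails if it takes over 210 s, if anything falls off the work surface, if the arm or the gripper's body presses on something with over 40 N, if the wrist force passes 120 N, or if a joint passes its speed limit or range.

## Working session

There is one attempt and no reset: what is moved stays moved. The work goes in short steps, Python scripts to look and compute and a tool call to move; the robot and the scene stay as the last step left them, time stands still between calls to the robot, and variables do not carry over. Pictures are saved under pics/ and viewed, at most 14 in all, crops included, and the job is handed in when it is done.

Besides the shell and the picture viewer there is one more tool, called after "Emit:" as name(argument=value, ...) on one line, values as JSON. move_arm: Moves the arm, as the interface text tells. Its arguments: {"type":"object","properties":{"increments":{"type":"array"}},"required":["increments"]}

```bash
ls; mkdir -p pics; cat > h.py <<'E'
from rig import bot
import numpy as np, cv2
def w2c(cam):
    m=bot.camera_model(cam)
    if 'rvec' in m:
        T=np.eye(4);T[:3,:3]=cv2.Rodrigues(np.array(m['rvec'],float))[0];T[:3,3]=np.ravel(m['tvec']);return np.array(m['intrinsics']),np.linalg.inv(T)
    s=bot.read_state();W=np.eye(4);W[:3,:3]=s['tcp_rot'];W[:3,3]=s['position']
    return np.array(m['intrinsics']),W@np.array(m['tool_from_camera'])
def cloud(cam,depth):
    K,T=w2c(cam);v,u=np.mgrid[:480,:640]
    P=np.stack([(u-K[0,2])/K[0,0]*depth,(v-K[1,2])/K[1,1]*depth,depth],-1)
    return P@T[:3,:3].T+T[:3,3]
def save(n,im): cv2.imwrite('pics/'+n+'.png',im[...,::-1])
E
python3 - <<'E'
from h import *
for c in ['top','scene']:
    im,d=bot.capture(c);save(c+'0',im);np.save(c+'0.npy',cloud(c,d))
    K,T=w2c(c);print(c,T.round(3).tolist(),K[0,0])
    for l in ['large1_mid','small1_mid','tray_floor','shaft_foot','crank_hub','crank_handle','mat_top','pointer','mark','flask1_mid']:
        for r in bot.spot_in(l,c):
            p=T[:3,:3]@np.array(r['at'])+T[:3,3];print(l,p.round(3),round(r['conf'],2))
s=bot.read_state();print(s)
E
```

```text
pics
top [[-0.014, -0.996, 0.091, 0.436], [-1.0, 0.014, 0.007, -0.049], [-0.008, -0.091, -0.996, 1.107], [0.0, 0.0, 0.0, 1.0]] 458.5814484779852
large1_mid [ 0.622 -0.256  0.076] 0.55
small1_mid [ 0.454 -0.406  0.062] 0.57
tray_floor [0.487 0.178 0.046] 0.64
tray_floor [ 0.532 -0.421  0.062] 0.23
shaft_foot [0.506 0.296 0.221] 0.9
crank_hub [ 0.49  -0.103  0.054] 0.77
crank_hub [ 0.531 -0.422  0.065] 0.25
crank_handle [ 0.493 -0.101  0.058] 0.74
mat_top [ 0.483 -0.11   0.003] 0.95
mat_top [0.759 0.199 0.003] 0.76
pointer [0.485 0.18  0.038] 0.79
pointer [ 0.533 -0.421  0.064] 0.72
mark [0.581 0.275 0.098] 0.63
flask1_mid [ 0.664 -0.405  0.056] 0.87
scene [[0.767, 0.533, -0.357, 0.929], [0.642, -0.649, 0.408, -0.511], [-0.014, -0.542, -0.84, 1.122], [0.0, 0.0, 0.0, 1.0]] 473.3561357398399
large1_mid [ 0.641 -0.276  0.073] 0.77
small1_mid [ 0.467 -0.422  0.059] 0.93
tray_floor [0.487 0.181 0.037] 0.69
tray_floor [ 0.678 -0.419  0.054] 0.64
shaft_foot [0.514 0.296 0.222] 0.9
shaft_foot [ 0.499 -0.099  0.044] 0.56
crank_hub [ 0.496 -0.099  0.04 ] 0.61
crank_hub [0.487 0.18  0.037] 0.51
c
[... 410 characters left out ...]
0768115e-03,
        6.76899460e+01, -1.02258034e+01]), 'qvel': array([ 0.01663418, -0.03360071,  0.10052965,  0.050669  ,  0.05008697,
       -0.13023993]), 'tau': array([-3.45606850e-04, -4.40026975e+01, -1.76983112e+01,  6.32143440e-02,
        5.04637300e-02, -1.82434803e-05]), 'position': array([ 0.14783481, -0.60723388,  0.22255081]), 'tcp_rot': array([[ 9.71635573e-01,  2.36483220e-01, -1.89350342e-05],
       [ 2.36483220e-01, -9.71635573e-01,  1.68555915e-05],
       [-1.44118882e-05, -2.08553102e-05, -1.00000000e+00]]), 'force': array([ 0.02554942,  0.81754623, -0.03881257]), 'moment': array([ 0.02844558,  0.03428778, -0.0227032 ]), 'grasp_force': 0.0, 'opening': 0.996786423095779}
```

View pics/top0.png

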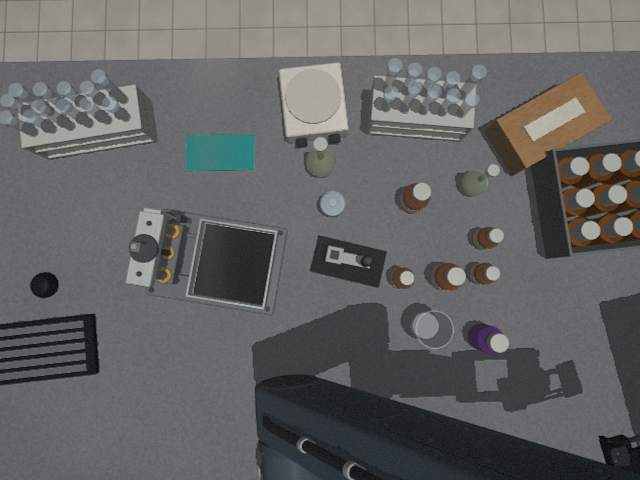

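View pics/scene0.png

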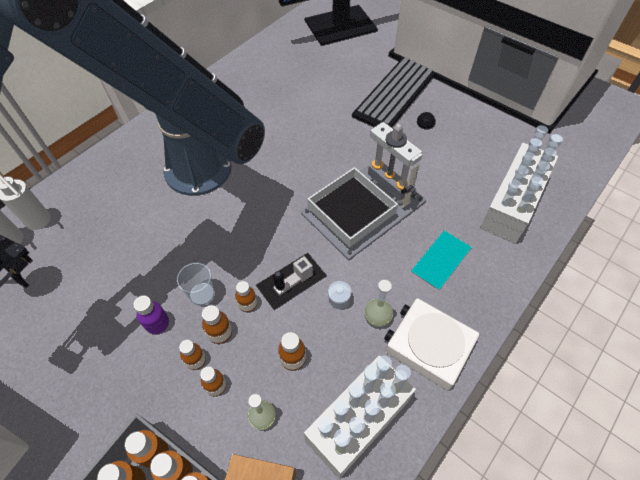

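The top view shows two large amber bottles at (417,196) and (450,276), three small ones at (402,278), (490,237) and (487,273), and a purple one at (489,339). The crank mat is at (348,260), the lift at (210,258), and a crate of bottles sits far right. Next I'll measure caps, tray, hub and shaft from depth.

```bash
python3 - <<'E'
from h import *
im=cv2.imread('pics/top0.png')[...,::-1].astype(int);P=np.load('top0.npy')
# caps: white and above table
m=((im.min(-1)>165)&(im.max(-1)-im.min(-1)<40)).astype(np.uint8)
n,l,s,c=cv2.connectedComponentsWithStats(m)
for i in range(1,n):
    if 60<s[i,4]<1500 and s[i,1]>120:
        q=P[l==i];z=np.median(q[:,2]);t=q[abs(q[:,2]-z)<.006]
        print(c[i].round(),s[i,4],t.mean(0).round(4),(np.ptp(t[:,:2],axis=0)*1e3).round(), z.round(3))
def rect(name,mask):
    q=P[mask][:,:2].astype(np.float32)*1000;r=cv2.minAreaRect(q);print(name,np.round(r[0]),np.round(r[1]),round(r[2],1),len(q),np.median(P[mask][:,2]).round(4))
v,u=np.mgrid[:480,:640]
def box(a,b,c,d): return (u>a)&(u<b)&(v>c)&(v<d)
z=P[...,2]
rect('mat',box(305,392,230,292)&(im.max(-1)<50)&(abs(z-.004)<.012))
rect('crank',box(305,392,230,292)&(z>.010))
rect('hub',box(305,345,230,292)&(abs(z-.056)<.008))
rect('handle',box(345,392,230,292)&(abs(z-.088)<.008))
rect('floor',box(180,292,210,315)&(abs(z-.04)<.008)&(im.max(-1)<60))
rect('rim',box(180,292,210,315)&(abs(z-.075)<.008))
rect('bridge',box(120,180,200,300)&(abs(z-.215)<.004)&(im.min(-1)>120))
rect('shoulder',box(120,180,200,300)&(abs(z-.223)<.004)&(im.max(-1)<110))
rect('tip',box(120,180,200,300)&(z>.255))
E
```

```text
[421. 193.] 117 [ 0.6261 -0.2633  0.1225] [33. 33.] 0.122
[154. 222.] 64 [0.5592 0.2832 0.2153] [40. 26.] 0.215
[496. 236.] 96 [ 0.5335 -0.4288  0.0983] [27. 28.] 0.098
[146. 271.] 149 [0.463  0.296  0.2154] [48. 38.] 0.215
[492. 273.] 117 [ 0.4515 -0.4176  0.0985] [26. 26.] 0.098
[456. 276.] 224 [ 0.4459 -0.3312  0.1222] [34. 35.] 0.122
[407. 278.] 128 [ 0.4435 -0.2301  0.0981] [26. 27.] 0.098
[499. 343.] 220 [ 0.3045 -0.4154  0.1224] [35. 35.] 0.122
mat [ 487. -107.] [168.  87.] 75.6 1429 0.0043
crank [ 482. -118.] [180.  94.] 89.5 647 0.0551
hub [499. -74.] [36. 36.] 77.8 248 0.0563
handle [ 483. -148.] [24. 24.] 43.1 104 0.0876
floor [486. 181.] [204. 165.] 80.0 4456 0.041
rim [486. 178.] [220. 178.] 80.1 744 0.0748
bridge [511. 300.] [ 49. 151.] 79.9 1177 0.2152
shoulder [508. 300.] [54. 97.] 53.0 510 0.2233
tip [476. 130.] [365.  18.] 79.8 125 0.2651
```

```bash
python3 - <<'E'
import cv2
a=cv2.imread('pics/top0.png')
b=cv2.imread('pics/scene0.png')
import numpy as np
o=np.hstack([cv2.resize(a[200:320,110:270],(400,300),interpolation=2),cv2.resize(a[225:300,300:400],(400,300),interpolation=2)])
p=np.hstack([cv2.resize(b[110:230,300:460],(400,300),interpolation=2),cv2.resize(b[230:350,220:380],(400,300),interpolation=2)])
cv2.imwrite('pics/crop0.png',np.vstack([o,p]))
E
```

```text
(no output)
```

View pics/crop0.png

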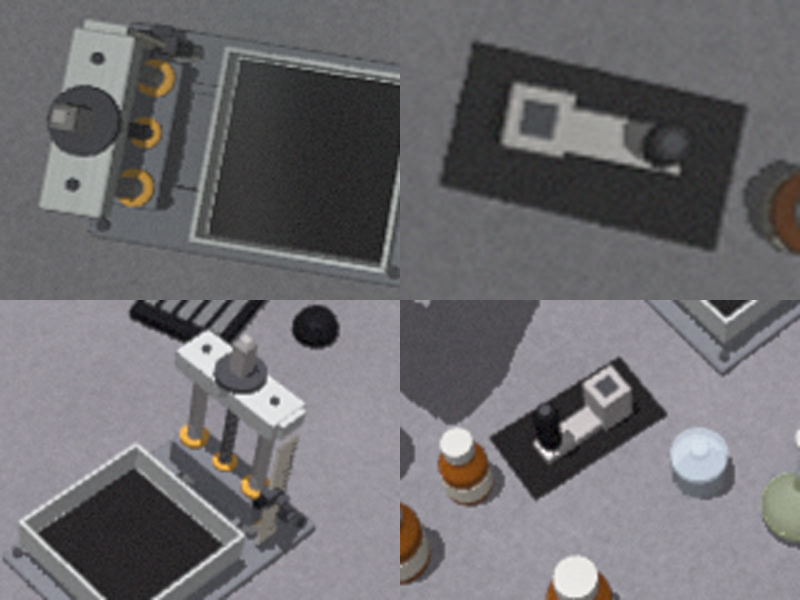

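Large bottles: A at (0.626,-0.263) and B at (0.446,-0.331). The hub is near (0.499,-0.074) and the handle near (0.483,-0.148). The lift's y axis is at about 80°. The cap heights fit (122 and 98 mm). I'll move over B first.

Emit:
move_arm(increments=[{"xyz": [35.5, -19.8, 0], "roll": 0, "grip": 75}, {"xyz": [35.5, -19.8, 0], "roll": 0, "grip": 75}, {"xyz": [35.5, -19.8, 0], "roll": 0, "grip": 75}, {"xyz": [35.5, -19.8, 0], "roll": 0, "grip": 75}, {"xyz": [35.5, -19.8, 0], "roll": 0, "grip": 75}])

```text
time_s: 1.52
position: [0.2979, -0.4678, 0.2227]
tcp_rot: [[0.972, 0.236, 0.0], [0.236, -0.972, -0.0], [0.0, 0.0, -1.0]]
force: [0.5, 0.0, -0.3]
opening: 0.771
grasp_force: 0.0
```

Emit:
move_arm(increments=[{"xyz": [35.5, -19.8, 0], "roll": 0, "grip": 75}, {"xyz": [35.5, -19.8, 0], "roll": 0, "grip": 75}, {"xyz": [35.5, -19.8, 0], "roll": 0, "grip": 75}, {"xyz": [35.5, -19.8, 0], "roll": 0, "grip": 75}, {"xyz": [35.5, -19.8, 0], "roll": 0, "grip": 75}])

```text
time_s: 1.93
position: [0.4472, -0.3294, 0.2228]
tcp_rot: [[0.972, 0.236, 0.0], [0.236, -0.972, -0.0], [0.0, 0.0, -1.0]]
force: [-0.2, -0.1, 0.0]
opening: 0.751
grasp_force: 0.0
```

Emit:
move_arm(increments=[{"xyz": [0, 0, 0], "roll": 0.1035, "grip": 75}, {"xyz": [0, 0, 0], "roll": 0.1035, "grip": 75}, {"xyz": [0, 0, 0], "roll": 0.1035, "grip": 75}, {"xyz": [0, 0, 0], "roll": 0.1035, "grip": 75}, {"xyz": [0, 0, 0], "roll": 0, "grip": 75}])

```text
time_s: 2.35
position: [0.4462, -0.3307, 0.2227]
tcp_rot: [[0.984, -0.175, 0.0], [-0.175, -0.984, -0.0], [0.0, 0.0, -1.0]]
force: [0.3, -0.1, 0.8]
opening: 0.751
grasp_force: 0.0
```

```bash
cat >> h.py <<'E'
def go(p,yaw=None):
    s=bot.read_state();R=np.array(s['tcp_rot'])
    cy=np.degrees(np.arctan2(R[1,1],R[0,1]))
    d=np.array(p)-s['position']
    print('t',round(s['time_s'],1),'tcp',np.round(s['position'],4),'yaw_y',cy.round(2),'F',np.round(s['force'],1),'op',round(s['opening'],3),'gf',round(float(s['grasp_force']),1))
    print('  delta tool mm',(R.T@d*1000).round(1),'roll',None if yaw is None else round(float(np.radians((cy-yaw+180)%360-180)),3))
def caps(P,im,vlo=0):
    m=((im.astype(int).min(-1)>150)&(np.ptp(im.astype(int),axis=-1)<45)&(P[...,2]>.08)&(P[...,2]<.2)).astype(np.uint8)
    n,l,s,c=cv2.connectedComponentsWithStats(m)
    for i in range(1,n):
        if s[i,4]>60:
            q=P[l==i];z=np.percentile(q[:,2],80);t=q[abs(q[:,2]-z)<.005]
            (x,y),r=cv2.minEnclosingCircle(t[:,:2].astype(np.float32)*1000)
            print('cap px',c[i].round(),s[i,4],'mean',t.mean(0).round(4),'circ',round(x,1),round(y,1),'r',round(r,1))
E
python3 - <<'E'
from h import *
go([.446,-.331,.223],-100)
im,d=bot.capture('wrist');save('w1',im);P=cloud('wrist',d);caps(P,im)
# tray refinement from old top picture
P=np.load('top0.npy');im=cv2.imread('pics/top0.png').astype(int);v,u=np.mgrid[:480,:640];z=P[...,2]
m=((u>160)&(u<295)&(v>205)&(v<320)&(abs(z-.075)<.006)).astype(np.uint8)
n,l,s,c=cv2.connectedComponentsWithStats(m);i=1+np.argmax(s[1:,4])
q=P[l==i][:,:2].astype(np.float32)*1000;print(s[i],cv2.minAreaRect(q))
m=((u>120)&(u<180)&(v>200)&(v<300)&(z>.25)&(z<.28)&(im.min(-1)>75)).astype(np.uint8)
n,l,s,c=cv2.connectedComponentsWithStats(m);i=1+np.argmax(s[1:,4]);q=P[l==i]
print('tip',s[i],c[i],q.mean(0),cv2.minAreaRect(q[:,:2].astype(np.float32)*1000))
E
```

```text
t 2.4 tcp [ 0.4462 -0.3307  0.2227] yaw_y -100.1 F [ 0.3 -0.1  0.8] op 0.751 gf 0.0
  delta tool mm [-0.2  0.3 -0.3] roll -0.002
cap px [449.  68.] 2093 mean [ 0.5342 -0.4299  0.0973] circ 534.1 -430.2 r 15.9
cap px [443. 199.] 1657 mean [ 0.4517 -0.4186  0.0973] circ 451.2 -418.8 r 16.0
cap px [320. 237.] 2789 mean [ 0.4457 -0.3322  0.1214] circ 445.1 -332.4 r 20.0
cap px [181. 255.] 1404 mean [ 0.443  -0.2312  0.0975] circ 442.6 -231.2 r 15.9
cap px [292. 328.] 537 mean [ 0.3693 -0.2962  0.0929] circ 365.7 -296.4 r 20.0
cap px [289. 398.] 1506 mean [ 0.3101 -0.283   0.0926] circ 328.9 -288.4 r 41.4
[186 219  92  90 666] ((481.99627685546875, 158.33184814453125), (178.98379516601562, 178.10328674316406), 80.03726959228516)
tip [130 242  11  11  93] [135.13978495 246.60215054] [0.50670936 0.29924817 0.26379345] ((507.1307678222656, 300.5342712402344), (17.516542434692383, 17.75130844116211), 78.97810363769531)
```

View pics/w1.png

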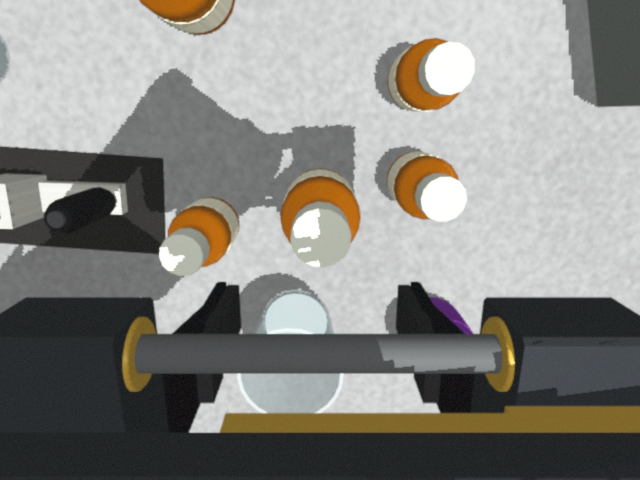

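The wrist view confirms large B centred in front of the fingers at (320,237), r 20 mm, at (0.445,-0.332). The small ones flank it at (181,255) and (443,199). Descending, gripping, lifting.

Emit:
move_arm(increments=[{"xyz": [-0.5, 1.6, 30], "roll": 0, "grip": 75}, {"xyz": [0, 0, 35], "roll": 0, "grip": 75}, {"xyz": [0, 0, 35], "roll": 0, "grip": 75}, {"xyz": [0, 0, 25], "roll": 0, "grip": 75}, {"xyz": [0, 0, 9], "roll": 0, "grip": 75}])

```text
time_s: 2.82
position: [0.4432, -0.3306, 0.085]
tcp_rot: [[0.985, -0.172, -0.005], [-0.172, -0.985, 0.005], [-0.006, -0.004, -1.0]]
force: [0.1, 0.0, -0.3]
opening: 0.749
grasp_force: 0.0
```

Emit:
move_arm(increments=[{"xyz": [0, 0, 0], "roll": 0, "grip": 75}, {"xyz": [0, 0, 0], "roll": 0, "grip": 0}, {"xyz": [0, 0, 0], "roll": 0, "grip": 0}, {"xyz": [0, 0, 0], "roll": 0, "grip": 0}, {"xyz": [0, 0, 0], "roll": 0, "grip": 0}])

```text
time_s: 3.23
position: [0.446, -0.3332, 0.0902]
tcp_rot: [[0.985, -0.174, 0.002], [-0.174, -0.985, -0.003], [0.003, 0.002, -1.0]]
force: [0.2, -0.2, 0.6]
opening: 0.534
grasp_force: 0.0
```

Emit:
move_arm(increments=[{"xyz": [0, 0, 0], "roll": 0, "grip": 0}, {"xyz": [0, 0, -10], "roll": 0, "grip": 0}, {"xyz": [0, 0, -30], "roll": 0, "grip": 0}, {"xyz": [0, 0, -30], "roll": 0, "grip": 0}, {"xyz": [0, 0, -30], "roll": 0, "grip": 0}])

```text
time_s: 3.65
position: [0.4446, -0.3318, 0.1898]
tcp_rot: [[0.985, -0.174, -0.001], [-0.174, -0.985, 0.001], [-0.001, -0.001, -1.0]]
force: [0.4, -0.4, -2.5]
opening: 0.449
grasp_force: 30.0
```

Emit:
move_arm(increments=[{"xyz": [0, 0, -25], "roll": 0, "grip": 0}, {"xyz": [0, 0, -25], "roll": 0, "grip": 0}, {"xyz": [-5.9, -30.1, 0], "roll": 0, "grip": 0}, {"xyz": [-5.9, -30.1, 0], "roll": 0, "grip": 0}, {"xyz": [-5.9, -30.1, 0], "roll": 0, "grip": 0}])

```text
time_s: 4.07
position: [0.443, -0.2394, 0.2397]
tcp_rot: [[0.984, -0.176, 0.001], [-0.176, -0.984, -0.001], [0.001, 0.0, -1.0]]
force: [0.5, 1.0, -2.7]
opening: 0.453
grasp_force: 30.0
```

Emit:
move_arm(increments=[{"xyz": [-5.9, -30.1, 0], "roll": 0, "grip": 0}, {"xyz": [-5.9, -30.1, 0], "roll": 0, "grip": 0}, {"xyz": [-5.9, -30.1, 0], "roll": 0, "grip": 0}, {"xyz": [-5.9, -30.1, 0], "roll": 0, "grip": 0}, {"xyz": [-5.9, -30.1, 0], "roll": 0, "grip": 0}])

```text
time_s: 4.48
position: [0.4399, -0.0854, 0.2392]
tcp_rot: [[0.985, -0.175, 0.0], [-0.175, -0.985, -0.0], [0.0, -0.0, -1.0]]
force: [0.8, -0.9, -2.3]
opening: 0.445
grasp_force: 30.0
```

Emit:
move_arm(increments=[{"xyz": [-5.9, -30.1, 0], "roll": 0, "grip": 0}, {"xyz": [-5.9, -30.1, 0], "roll": 0, "grip": 0}, {"xyz": [-5.9, -30.1, 0], "roll": 0, "grip": 0}, {"xyz": [-5.9, -30.1, 0], "roll": 0, "grip": 0}, {"xyz": [-5.9, -30.1, 0], "roll": 0, "grip": 0}])

```text
time_s: 4.9
position: [0.4371, 0.0678, 0.2392]
tcp_rot: [[0.985, -0.174, 0.0], [-0.174, -0.985, -0.0], [0.0, -0.0, -1.0]]
force: [-0.1, -0.3, -3.0]
opening: 0.449
grasp_force: 30.0
```

Emit:
move_arm(increments=[{"xyz": [-5.9, -30.1, 0], "roll": 0, "grip": 0}, {"xyz": [-5.9, -30.1, 0], "roll": 0, "grip": 0}, {"xyz": [0, 0, 0], "roll": 0, "grip": 0}, {"xyz": [0, 0, 0], "roll": 0, "grip": 0}, {"xyz": [0, 0, 0], "roll": 0, "grip": 0}])

```text
time_s: 5.32
position: [0.4364, 0.1274, 0.2389]
tcp_rot: [[0.985, -0.173, 0.0], [-0.173, -0.985, -0.001], [0.0, 0.001, -1.0]]
force: [0.2, -0.3, -2.8]
opening: 0.445
grasp_force: 30.0
```

```bash
python3 - <<'E'
from h import *
go([.436,.128,.16],-100)
im,d=bot.capture('scene');P=cloud('scene',d);save('s1',im)
s=bot.read_state();tp=s['position']
m=(np.linalg.norm(P[...,:2]-tp[:2],axis=-1)<.045)&(P[...,2]<tp[2]+.04)&(P[...,2]>.09)
hue=cv2.cvtColor(im,cv2.COLOR_RGB2HSV)
am=m&(hue[...,0]<22)&(hue[...,1]>150)
print('amber',am.sum(),np.percentile(P[am][:,2],[2,50,98]) if am.sum() else 0,'all low',np.percentile(P[m][:,2],[1,5]), P[am].mean(0))
print(tp)
im,d=bot.capture('top');P=cloud('top',d);caps(P,im);save('t1',im)
E
```

```text
t 5.3 tcp [0.4364 0.1274 0.2389] yaw_y -99.98 F [ 0.2 -0.3 -2.8] op 0.445 gf 30.0
  delta tool mm [-0.5 -0.6 78.9] roll 0.0
amber 330 [0.15423118 0.22097914 0.24185433] all low [0.15265931 0.15879552] [0.45027097 0.11073631 0.21598084]
[0.43657707 0.12694023 0.23878737]
cap px [ 91. 125.] 1666 mean [0.7978 0.4715 0.1035] circ 817.6 500.4 r 142.9
cap px [471.  97.] 95 mean [ 0.8117 -0.3582  0.1851] circ 812.9 -357.9 r 13.6
cap px [107. 101.] 84 mean [0.8119 0.3896 0.1857] circ 814.3 393.6 r 13.2
cap px [395.  95.] 72 mean [ 0.8226 -0.1963  0.1854] circ 823.8 -194.9 r 13.8
cap px [554. 119.] 965 mean [ 0.7999 -0.5793  0.0869] circ 798.5 -581.0 r 71.3
cap px [424. 118.] 1029 mean [ 0.801  -0.279   0.1034] circ 811.8 -276.5 r 114.7
cap px [320. 144.] 128 mean [ 0.7243 -0.0448  0.1729] circ 724.4 -45.3 r 13.9
cap px [612. 162.] 234 mean [ 0.6856 -0.6724  0.1334] circ 685.1 -672.2 r 19.9
cap px [579. 166.] 230 mean [ 0.6788 -0.6026  0.1332] circ 678.9 -602.9 r 19.3
cap px [493. 170.] 97 mean [ 0.6682 -0.4107  0.1509] circ 667.9 -411.0 r 12.4
cap px [422. 191.] 227 mean [ 0.6307 -0.2645  0.1223] circ 630.6 -263.9 r 18.8
cap px [617. 194.] 233 mean [ 0.6161 -0.6792  0.1332] circ 616.3 -679.4 r 19.7
cap px [585. 198.] 239 mean [ 0.609  -0.6097  0.1333] circ 609.1 -609.5 r 19.2
cap px [623. 226.] 244 mean [ 0.5464 -0.6863  0.1334] circ 547.3 -685.2 r 19.9
cap px [590. 230.] 236 mean [ 0.5394 -0.6164  0.133 ] circ 539.9 -616.6 r 19.8
cap px [496. 235.] 136 mean [ 0.5346 -0.4301  0.0985] circ 535.0 -429.8 r 14.7
cap px [493. 273.] 140 mean [ 0.4515 -0.4189  0.0985] circ 451.6 -418.4 r 14.7
cap px [407. 278.] 139 mean [ 0.4438 -0.2305  0.0984] circ 444.2 -230.2 r 14.6
cap px [499. 343.] 252 mean [ 0.3042 -0.4167  0.1223] circ 304.1 -416.3 r 19.0
```

View pics/s1.png

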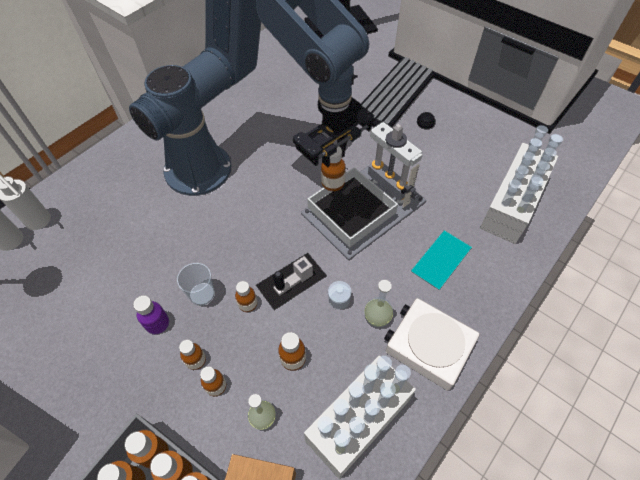

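The scene shows bottle B held upright over the tray's near corner at (332,170), foot at about 0.15 m, so the grasp didn't slip. Lowering it and releasing.

Emit:
move_arm(increments=[{"xyz": [0, 0, 30], "roll": 0, "grip": 0}, {"xyz": [0, 0, 30], "roll": 0, "grip": 0}, {"xyz": [0, 0, 25], "roll": 0, "grip": 0}, {"xyz": [0, 0, 12], "roll": 0, "grip": 0}, {"xyz": [0, 0, 6], "roll": 0, "grip": 0}])

```text
time_s: 5.83
position: [0.4357, 0.1263, 0.1338]
tcp_rot: [[0.984, -0.177, -0.004], [-0.177, -0.984, -0.0], [-0.004, 0.001, -1.0]]
force: [-0.3, -0.5, -0.9]
opening: 0.447
grasp_force: 30.0
```

Emit:
move_arm(increments=[{"xyz": [0, 0, 3], "roll": 0, "grip": 0}, {"xyz": [0, 0, 2], "roll": 0, "grip": 0}, {"xyz": [0, 0, 2], "roll": 0, "grip": 0}, {"xyz": [0, 0, 0], "roll": 0, "grip": 0}, {"xyz": [0, 0, 0], "roll": 0, "grip": 0}])

```text
time_s: 6.25
position: [0.4378, 0.1274, 0.1298]
tcp_rot: [[0.985, -0.174, 0.003], [-0.174, -0.985, -0.0], [0.003, -0.0, -1.0]]
force: [-0.4, -0.9, 2.6]
opening: 0.448
grasp_force: 30.0
```

Emit:
move_arm(increments=[{"xyz": [0, 0, 0], "roll": 0, "grip": 80}, {"xyz": [0, 0, 0], "roll": 0, "grip": 80}, {"xyz": [0, 0, 0], "roll": 0, "grip": 80}, {"xyz": [0, 0, 0], "roll": 0, "grip": 80}, {"xyz": [0, 0, -5], "roll": 0, "grip": 80}])

```text
time_s: 6.67
position: [0.4361, 0.1277, 0.1331]
tcp_rot: [[0.985, -0.174, -0.002], [-0.174, -0.985, 0.0], [-0.002, 0.0, -1.0]]
force: [-0.3, 0.5, -0.2]
opening: 0.738
grasp_force: 0.0
```

Emit:
move_arm(increments=[{"xyz": [0, 0, -10], "roll": 0, "grip": 80}, {"xyz": [0, 0, -20], "roll": 0, "grip": 80}, {"xyz": [0, 0, -30], "roll": 0, "grip": 80}, {"xyz": [0, 0, -30], "roll": 0, "grip": 80}, {"xyz": [0, 0, -20], "roll": 0, "grip": 80}])

```text
time_s: 7.08
position: [0.4375, 0.1278, 0.2462]
tcp_rot: [[0.985, -0.174, 0.003], [-0.174, -0.985, 0.0], [0.003, -0.001, -1.0]]
force: [0.8, -0.5, 0.1]
opening: 0.802
grasp_force: 0.0
```

Emit:
move_arm(increments=[{"xyz": [21.6, 29.3, 0], "roll": 0, "grip": 80}, {"xyz": [21.6, 29.3, 0], "roll": 0, "grip": 80}, {"xyz": [21.6, 29.3, 0], "roll": 0, "grip": 80}, {"xyz": [21.6, 29.3, 0], "roll": 0, "grip": 80}, {"xyz": [21.6, 29.3, 0], "roll": 0, "grip": 80}])

```text
time_s: 7.5
position: [0.5179, -0.0369, 0.244]
tcp_rot: [[0.985, -0.174, 0.0], [-0.174, -0.985, 0.0], [0.0, -0.0, -1.0]]
force: [0.2, 1.1, 0.3]
opening: 0.798
grasp_force: 0.0
```

Emit:
move_arm(increments=[{"xyz": [21.6, 29.3, 0], "roll": 0, "grip": 80}, {"xyz": [21.6, 29.3, 0], "roll": 0, "grip": 80}, {"xyz": [21.6, 29.3, 0], "roll": 0, "grip": 80}, {"xyz": [21.6, 29.3, 0], "roll": 0, "grip": 80}, {"xyz": [21.6, 29.3, 0], "roll": 0, "grip": 80}])

```text
time_s: 7.92
position: [0.5987, -0.2001, 0.2437]
tcp_rot: [[0.985, -0.175, -0.0], [-0.175, -0.985, 0.0], [-0.0, -0.0, -1.0]]
force: [-0.1, 0.1, 0.0]
opening: 0.802
grasp_force: 0.0
```

Emit:
move_arm(increments=[{"xyz": [21.6, 29.3, 0], "roll": 0, "grip": 80}, {"xyz": [21.6, 29.3, 0], "roll": 0, "grip": 80}, {"xyz": [0, 0, 0], "roll": 0, "grip": 80}, {"xyz": [0, 0, 0], "roll": 0, "grip": 80}, {"xyz": [0, 0, 0], "roll": 0, "grip": 80}])

```text
time_s: 8.33
position: [0.6299, -0.263, 0.243]
tcp_rot: [[0.985, -0.175, -0.002], [-0.175, -0.985, 0.002], [-0.002, -0.001, -1.0]]
force: [0.2, 0.3, 0.5]
opening: 0.796
grasp_force: 0.0
```

```bash
python3 - <<'E'
from h import *
im,d=bot.capture('top');save('t2',im);P=cloud('top',d);caps(P,im)
print('wrist')
im,d=bot.capture('wrist');P=cloud('wrist',d);caps(P,im)
go([.6305,-.264,.09],-100)
E
```

```text
cap px [434.  74.] 113 mean [ 0.8602 -0.2805  0.1971] circ 860.3 -280.7 r 14.2
cap px [453.  79.] 119 mean [ 0.8544 -0.3226  0.1853] circ 855.5 -322.9 r 14.8
cap px [88. 93.] 155 mean [0.8084 0.4268 0.1971] circ 808.2 431.2 r 13.6
cap px [ 92. 123.] 2064 mean [0.8005 0.4713 0.1036] circ 820.2 500.6 r 143.5
cap px [377.  94.] 80 mean [ 0.857  -0.1753  0.1035] circ 853.7 -174.3 r 16.8
cap px [394.  95.] 123 mean [ 0.8225 -0.1947  0.1854] circ 822.1 -194.8 r 14.0
cap px [567. 112.] 538 mean [ 0.8154 -0.6087  0.0868] circ 812.7 -604.5 r 44.5
cap px [405. 117.] 730 mean [ 0.8047 -0.2357  0.1033] circ 810.5 -238.5 r 77.2
cap px [ 26. 118.] 77 mean [0.7825 0.5597 0.1854] circ 785.0 559.5 r 13.8
cap px [320. 144.] 150 mean [ 0.7242 -0.0454  0.1727] circ 724.6 -45.5 r 14.4
cap px [612. 162.] 254 mean [ 0.6857 -0.6724  0.1332] circ 685.3 -673.0 r 20.7
cap px [580. 166.] 257 mean [ 0.6785 -0.6028  0.1334] circ 678.2 -603.3 r 20.3
cap px [617. 194.] 258 mean [ 0.616  -0.6798  0.1332] circ 616.2 -680.1 r 20.0
cap px [585. 198.] 263 mean [ 0.6088 -0.6098  0.1333] circ 608.9 -610.1 r 21.0
cap px [623. 226.] 270 mean [ 0.5461 -0.6867  0.1332] circ 547.1 -687.3 r 20.8
cap px [590. 230.] 265 mean [ 0.5389 -0.617   0.1334] circ 539.1 -616.6 r 20.0
cap px [493. 273.] 154 mean [ 0.4517 -0.4185  0.0981] circ 451.8 -418.4 r 15.4
cap px [499. 343.] 271 mean [ 0.3041 -0.4164  0.1224] circ 303.9 -416.4 r 19.7
wrist
cap px [557. 136.] 1619 mean [ 0.6684 -0.4107  0.1497] circ 668.3 -411.3 r 13.4
cap px [520. 133.] 530 mean [ 0.6695 -0.4057  0.1224] circ 668.3 -409.5 r 6.8
cap px [  6. 145.] 300 mean [ 0.7217 -0.0521  0.0984] circ 722.5 -48.5 r 7.4
cap px [322. 227.] 2444 mean [ 0.6308 -0.2646  0.1217] circ 630.2 -264.8 r 20.0
cap px [551. 291.] 482 mean [ 0.5429 -0.4312  0.0975] circ 537.9 -431.1 r 14.9
t 8.4 tcp [ 0.63   -0.2621  0.2435] yaw_y -99.97 F [-0.9  0.1  0.1] op 0.795 gf 0.0
  delta tool mm [  1.    1.9 153.5] roll 0.001
```

Emit:
move_arm(increments=[{"xyz": [0.5, 2, 34], "roll": 0, "grip": 80}, {"xyz": [0, 0, 35], "roll": 0, "grip": 80}, {"xyz": [0, 0, 35], "roll": 0, "grip": 80}, {"xyz": [0, 0, 30], "roll": 0, "grip": 80}, {"xyz": [0, 0, 20], "roll": 0, "grip": 80}])

```text
time_s: 8.85
position: [0.6288, -0.2629, 0.0867]
tcp_rot: [[0.985, -0.173, -0.004], [-0.173, -0.985, 0.003], [-0.005, -0.002, -1.0]]
force: [0.3, 0.5, -0.8]
opening: 0.796
grasp_force: 0.0
```

Emit:
move_arm(increments=[{"xyz": [0, 0, 0], "roll": 0, "grip": 80}, {"xyz": [0, 0, 0], "roll": 0, "grip": 0}, {"xyz": [0, 0, 0], "roll": 0, "grip": 0}, {"xyz": [0, 0, 0], "roll": 0, "grip": 0}, {"xyz": [0, 0, 0], "roll": 0, "grip": 0}])

```text
time_s: 9.27
position: [0.6321, -0.2664, 0.092]
tcp_rot: [[0.985, -0.174, 0.004], [-0.174, -0.985, -0.002], [0.004, 0.002, -1.0]]
force: [-0.7, -0.3, -0.8]
opening: 0.584
grasp_force: 0.0
```

Emit:
move_arm(increments=[{"xyz": [0, 0, 0], "roll": 0, "grip": 0}, {"xyz": [0, 0, 0], "roll": 0, "grip": 0}, {"xyz": [0, 0, 0], "roll": 0, "grip": 0}, {"xyz": [0, 0, 0], "roll": 0, "grip": 0}, {"xyz": [0, 0, -10], "roll": 0, "grip": 0}])

```text
time_s: 9.68
position: [0.6294, -0.265, 0.0979]
tcp_rot: [[0.985, -0.174, -0.004], [-0.174, -0.985, 0.002], [-0.004, -0.001, -1.0]]
force: [-0.3, 0.1, -3.3]
opening: 0.451
grasp_force: 30.0
```

Emit:
move_arm(increments=[{"xyz": [0, 0, -20], "roll": 0, "grip": 0}, {"xyz": [0, 0, -30], "roll": 0, "grip": 0}, {"xyz": [0, 0, -30], "roll": 0, "grip": 0}, {"xyz": [0, 0, -30], "roll": 0, "grip": 0}, {"xyz": [0, 0, -30], "roll": 0, "grip": 0}])

```text
time_s: 10.1
position: [0.6298, -0.2655, 0.2401]
tcp_rot: [[0.985, -0.174, -0.002], [-0.174, -0.985, 0.001], [-0.003, -0.001, -1.0]]
force: [0.1, 0.4, -2.4]
opening: 0.449
grasp_force: 30.0
```

```bash
python3 - <<'E'
from h import *
go([.5148,.1141,.25],-100)
E
```

```text
t 10.1 tcp [ 0.6298 -0.2655  0.2401] yaw_y -100.05 F [ 0.1  0.4 -2.4] op 0.449 gf 30.0
  delta tool mm [-179.5 -353.7   -9.2] roll -0.001
```

View pics/t2.png

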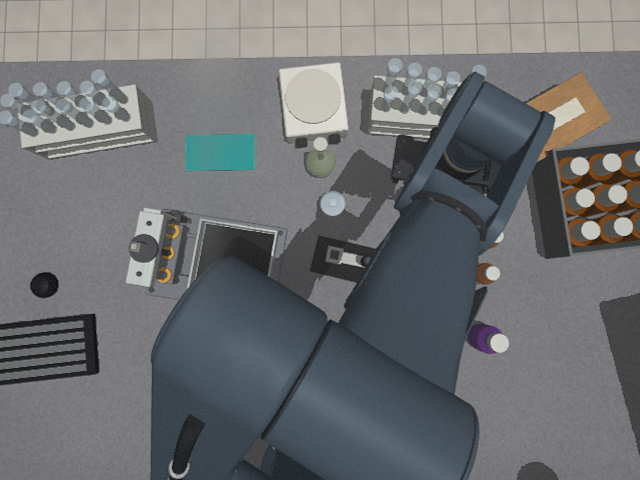

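The top view shows the arm hiding the near tray corner. The crank is still on its mat at (335,256). Carrying A to the tray.

Emit:
move_arm(increments=[{"xyz": [0, 0, -20], "roll": 0, "grip": 0}, {"xyz": [-12.8, -25.3, 0], "roll": 0, "grip": 0}, {"xyz": [-12.8, -25.3, 0], "roll": 0, "grip": 0}, {"xyz": [-12.8, -25.3, 0], "roll": 0, "grip": 0}, {"xyz": [-12.8, -25.3, 0], "roll": 0, "grip": 0}])

```text
time_s: 10.52
position: [0.5965, -0.1562, 0.259]
tcp_rot: [[0.985, -0.175, -0.002], [-0.175, -0.985, 0.001], [-0.002, -0.0, -1.0]]
force: [0.9, -0.2, -2.3]
opening: 0.448
grasp_force: 30.0
```

Emit:
move_arm(increments=[{"xyz": [-12.8, -25.3, 0], "roll": 0, "grip": 0}, {"xyz": [-12.8, -25.3, 0], "roll": 0, "grip": 0}, {"xyz": [-12.8, -25.3, 0], "roll": 0, "grip": 0}, {"xyz": [-12.8, -25.3, 0], "roll": 0, "grip": 0}, {"xyz": [-12.8, -25.3, 0], "roll": 0, "grip": 0}])

```text
time_s: 10.93
position: [0.5556, -0.0203, 0.2591]
tcp_rot: [[0.985, -0.175, -0.002], [-0.175, -0.985, 0.0], [-0.002, 0.0, -1.0]]
force: [0.4, 0.3, -2.6]
opening: 0.45
grasp_force: 30.0
```

Emit:
move_arm(increments=[{"xyz": [-12.8, -25.3, 0], "roll": 0, "grip": 0}, {"xyz": [-12.8, -25.3, 0], "roll": 0, "grip": 0}, {"xyz": [-12.8, -25.3, 0], "roll": 0, "grip": 0}, {"xyz": [-12.8, -25.3, 0], "roll": 0, "grip": 0}, {"xyz": [-12.8, -25.3, 0], "roll": 0, "grip": 0}])

```text
time_s: 11.35
position: [0.5147, 0.1152, 0.2592]
tcp_rot: [[0.985, -0.175, -0.002], [-0.175, -0.985, -0.0], [-0.002, 0.001, -1.0]]
force: [0.1, -0.2, -3.0]
opening: 0.449
grasp_force: 30.0
```

Emit:
move_arm(increments=[{"xyz": [0, 0, 0], "roll": 0, "grip": 0}, {"xyz": [0, 0, 0], "roll": 0, "grip": 0}, {"xyz": [0, 0, 0], "roll": 0, "grip": 0}])

```text
time_s: 11.6
position: [0.5159, 0.1139, 0.2594]
tcp_rot: [[0.985, -0.174, -0.0], [-0.174, -0.985, -0.001], [-0.0, 0.001, -1.0]]
force: [-0.0, 0.3, -2.7]
opening: 0.447
grasp_force: 30.0
```

```bash
python3 - <<'E'
from h import *
go([.5148,.1141,.131],-100)
im,d=bot.capture('scene');P=cloud('scene',d);save('s2',im)
m=(abs(P[...,2]-.162)<.008)&(im.min(-1)>140)&(abs(P[...,0]-.45)<.1)&(abs(P[...,1]-.14)<.09)
print(m.sum(),P[m].mean(0) if m.any() else 0,np.ptp(P[m],axis=0) if m.any() else 0)
cv2.imwrite('pics/s2c.png',cv2.resize(im[80:280,260:460,::-1],(500,500)))
E
```

```text
t 11.6 tcp [0.5159 0.1139 0.2594] yaw_y -100.0 F [-0.   0.3 -2.7] op 0.447 gf 30.0
  delta tool mm [-1.100e+00 -1.000e-01  1.284e+02] roll -0.0
94 [0.43822086 0.11961799 0.16065575] [0.03941693 0.02503587 0.00889567]
```

View pics/s2c.png

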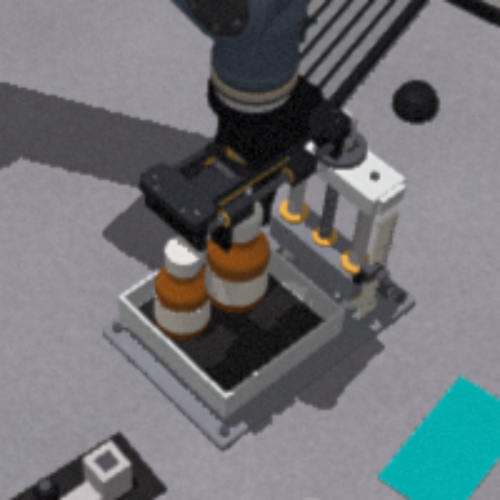

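The crop shows B standing in the tray (left, cap at 180,255) and A held above the free near slot. Lowering A.

Emit:
move_arm(increments=[{"xyz": [-1, 0, 30], "roll": 0, "grip": 0}, {"xyz": [0, 0, 35], "roll": 0, "grip": 0}, {"xyz": [0, 0, 30], "roll": 0, "grip": 0}, {"xyz": [0, 0, 20], "roll": 0, "grip": 0}, {"xyz": [0, 0, 8], "roll": 0, "grip": 0}])

```text
time_s: 12.07
position: [0.5134, 0.113, 0.1334]
tcp_rot: [[0.984, -0.176, -0.006], [-0.176, -0.984, -0.0], [-0.006, 0.001, -1.0]]
force: [-1.6, -0.4, -2.8]
opening: 0.452
grasp_force: 30.0
```

Emit:
move_arm(increments=[{"xyz": [0, 0, 2], "roll": 0, "grip": 0}, {"xyz": [0, 0, 2], "roll": 0, "grip": 0}, {"xyz": [0, 0, 2], "roll": 0, "grip": 0}, {"xyz": [0, 0, 0], "roll": 0, "grip": 0}, {"xyz": [0, 0, 0], "roll": 0, "grip": 0}])

```text
time_s: 12.48
position: [0.516, 0.1143, 0.1317]
tcp_rot: [[0.985, -0.174, 0.002], [-0.174, -0.985, -0.0], [0.002, -0.0, -1.0]]
force: [0.6, -0.1, -3.8]
opening: 0.448
grasp_force: 30.0
```

Emit:
move_arm(increments=[{"xyz": [0, 0, 1.5], "roll": 0, "grip": 0}, {"xyz": [0, 0, 1.5], "roll": 0, "grip": 0}, {"xyz": [0, 0, 0], "roll": 0, "grip": 0}, {"xyz": [0, 0, 0], "roll": 0, "grip": 0}, {"xyz": [0, 0, 0], "roll": 0, "grip": 0}])

```text
time_s: 12.9
position: [0.5167, 0.1147, 0.1308]
tcp_rot: [[0.985, -0.174, 0.005], [-0.174, -0.985, 0.0], [0.005, -0.001, -1.0]]
force: [-2.4, 1.3, 13.9]
opening: 0.448
grasp_force: 30.0
```

Emit:
move_arm(increments=[{"xyz": [0, 0, 0], "roll": 0, "grip": 80}, {"xyz": [0, 0, 0], "roll": 0, "grip": 80}, {"xyz": [0, 0, 0], "roll": 0, "grip": 80}, {"xyz": [0, 0, 0], "roll": 0, "grip": 80}, {"xyz": [0, 0, -5], "roll": 0, "grip": 80}])

```text
time_s: 13.32
position: [0.5145, 0.1143, 0.132]
tcp_rot: [[0.985, -0.174, -0.002], [-0.174, -0.985, -0.0], [-0.002, 0.0, -1.0]]
force: [-0.7, -0.2, 0.2]
opening: 0.73
grasp_force: 0.0
```

Emit:
move_arm(increments=[{"xyz": [0, 0, -10], "roll": 0, "grip": 80}, {"xyz": [0, 0, -20], "roll": 0, "grip": 80}, {"xyz": [0, 0, -30], "roll": 0, "grip": 80}, {"xyz": [0, 0, -30], "roll": 0, "grip": 80}, {"xyz": [0, 0, -20], "roll": 0, "grip": 80}])

```text
time_s: 13.73
position: [0.5163, 0.1144, 0.2459]
tcp_rot: [[0.985, -0.174, 0.004], [-0.174, -0.985, 0.0], [0.004, -0.001, -1.0]]
force: [0.6, -0.5, 0.8]
opening: 0.796
grasp_force: 0.0
```

Emit:
move_arm(increments=[{"xyz": [3.1, 37.8, 0], "roll": 0, "grip": 80}, {"xyz": [3.1, 37.8, 0], "roll": 0, "grip": 80}, {"xyz": [3.1, 37.8, 0], "roll": 0, "grip": 80}, {"xyz": [3.1, 37.8, 0], "roll": 0, "grip": 80}, {"xyz": [3.1, 37.8, 0], "roll": 0, "grip": 80}])

```text
time_s: 14.15
position: [0.4972, -0.076, 0.2436]
tcp_rot: [[0.985, -0.174, 0.001], [-0.174, -0.985, -0.0], [0.001, 0.0, -1.0]]
force: [0.9, -0.2, -0.1]
opening: 0.798
grasp_force: 0.0
```

Emit:
move_arm(increments=[{"xyz": [0, 0, 0], "roll": -0.118, "grip": 80}, {"xyz": [0, 0, 0], "roll": -0.118, "grip": 80}, {"xyz": [0, 0, 0], "roll": -0.118, "grip": 80}, {"xyz": [0, 0, 0], "roll": -0.118, "grip": 80}, {"xyz": [0, 0, 0], "roll": -0.118, "grip": 80}])

```text
time_s: 14.57
position: [0.4975, -0.0748, 0.2433]
tcp_rot: [[0.913, 0.408, 0.001], [0.408, -0.913, -0.0], [0.001, 0.0, -1.0]]
force: [0.1, 0.5, 0.6]
opening: 0.8
grasp_force: 0.0
```

Emit:
move_arm(increments=[{"xyz": [0, 0, 0], "roll": -0.118, "grip": 80}, {"xyz": [0, 0, 0], "roll": -0.118, "grip": 80}, {"xyz": [0, 0, 0], "roll": -0.118, "grip": 80}, {"xyz": [0, 0, 0], "roll": -0.118, "grip": 80}, {"xyz": [0, 0, 0], "roll": -0.118, "grip": 80}])

```text
time_s: 14.98
position: [0.4975, -0.0745, 0.2433]
tcp_rot: [[0.531, 0.847, 0.001], [0.847, -0.531, -0.0], [0.0, 0.001, -1.0]]
force: [-0.3, -0.4, 0.3]
opening: 0.798
grasp_force: 0.0
```

Emit:
move_arm(increments=[{"xyz": [0, 0, 0], "roll": -0.118, "grip": 80}, {"xyz": [0, 0, 0], "roll": -0.118, "grip": 80}, {"xyz": [0, 0, 0], "roll": -0.118, "grip": 80}, {"xyz": [0, 0, 0], "roll": 0, "grip": 80}, {"xyz": [0, 0, 0], "roll": 0, "grip": 80}])

```text
time_s: 15.4
position: [0.4976, -0.0745, 0.2431]
tcp_rot: [[0.213, 0.977, 0.001], [0.977, -0.213, -0.0], [-0.0, 0.001, -1.0]]
force: [1.0, -0.9, -0.2]
opening: 0.802
grasp_force: 0.0
```

```bash
python3 - <<'E'
from h import *
go([.499,-.074,.023],-12)
im,d=bot.capture('wrist');P=cloud('wrist',d);save('w3',im)
z=P[...,2];C=[.499,-.074]
near=np.linalg.norm(P[...,:2]-[.499,-.09],axis=-1)<.13
def rect(n,m):
    m=m.astype(np.uint8);k,l,s,c=cv2.connectedComponentsWithStats(m);i=1+np.argmax(s[1:,4]);q=P[l==i]
    r=cv2.minAreaRect(q[:,:2].astype(np.float32)*1000);print(n,np.round(r[0],1),np.round(r[1],1),round(r[2],2),s[i,4],c[i].round(),np.median(q[:,2]).round(4))
rect('hub',near&(abs(z-.056)<.004)&(im.min(-1)>110)); rect('hub_any',near&(abs(z-.056)<.004)); rect('handle',near&(abs(z-.088)<.004)); rect('mat',near&(z<.009)&(im.max(-1)<60)); rect('arm',near&(abs(z-.016)<.003)&(im.min(-1)>110))
im,d=bot.capture('top');P=cloud('top',d);m=(abs(P[...,2]-.162)<.006)&(im.min(-1)>140)&(abs(P[...,0]-.475)<.1)&(abs(P[...,1]-.13)<.09)
k,l,s,c=cv2.connectedComponentsWithStats(m.astype(np.uint8))
for i in range(1,k):
    if s[i,4]>30: print('traycap',P[l==i].mean(0).round(4),s[i,4])
E
```

```text
t 15.4 tcp [ 0.4976 -0.0745  0.2431] yaw_y -12.33 F [ 1.  -0.9 -0.2] op 0.802 gf 0.0
  delta tool mm [  0.8   1.1 220.1] roll -0.006
hub [499.8 -73.9] [36.2 35.7] 77.37 1843 [321. 208.] 0.0554
hub_any [499.8 -73.9] [36.2 35.7] 77.37 1844 [321. 208.] 0.0554
handle [ 484.2 -146.7] [21.1 21.9] 44.05 522 [321. 305.] 0.0876
mat [502.2 -45.5] [41.2 88.2] 75.81 2846 [315. 160.] 0.0034
arm [ 488.9 -124.2] [44.8 25.7] 78.71 1031 [321. 249.] 0.0154
traycap [0.515  0.1156 0.1623] 260
traycap [0.4379 0.1281 0.1621] 256
```

View pics/w3.png

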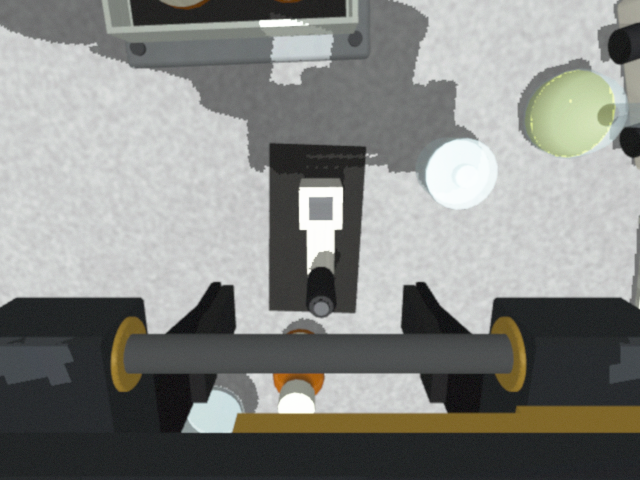

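The wrist view shows the crank flat on the mat with the hub at (321,208) and the handle at (321,305). There is a jar at (460,173), so I'll check its height against the gripper body. Both caps in the tray read 0.162 m, upright.

```bash
python3 - <<'E'
from h import *
go([.4998,-.0739,.026],-12.3)
im,d=bot.capture('wrist');P=cloud('wrist',d)
q=P[130:220,415:505].reshape(-1,3);q=q[(q[:,2]>.015)&(q[:,2]<.3)]
print(len(q),q.max(0),q.min(0),np.percentile(q[:,2],[50,95,99]))
im,d=bot.capture('top');P=cloud('top',d)
q=P[185:220,315:350].reshape(-1,3);q=q[q[:,2]>.015];print(len(q),q.max(0),q.min(0))
E
```

```text
t 15.5 tcp [ 0.4975 -0.0745  0.2429] yaw_y -12.28 F [-0.   0.2  0.4] op 0.803 gf 0.0
  delta tool mm [  1.    2.1 216.9] roll 0.0
4447 [ 0.64919642 -0.04166772  0.06789601] [ 0.58978339 -0.10047128  0.01502395] [0.05140404 0.06513479 0.06613936]
1121 [ 0.64404476 -0.03923459  1.10665166] [ 0.43623236 -0.09287518  0.04907662]
```

Emit:
move_arm(increments=[{"xyz": [1, 2, 38], "roll": 0, "grip": 80}, {"xyz": [0, 0, 38], "roll": 0, "grip": 80}, {"xyz": [0, 0, 38], "roll": 0, "grip": 80}, {"xyz": [0, 0, 38], "roll": 0, "grip": 80}, {"xyz": [0, 0, 30], "roll": 0, "grip": 80}])

```text
time_s: 16.02
position: [0.4989, -0.0737, 0.0584]
tcp_rot: [[0.212, 0.977, -0.001], [0.977, -0.212, 0.001], [0.0, -0.001, -1.0]]
force: [0.5, -0.0, -0.7]
opening: 0.802
grasp_force: 0.0
```

Emit:
move_arm(increments=[{"xyz": [0, 0, 20], "roll": 0, "grip": 80}, {"xyz": [0, 0, 10], "roll": 0, "grip": 80}, {"xyz": [0, 0, 5], "roll": 0, "grip": 80}, {"xyz": [0, 0, 0], "roll": 0, "grip": 80}, {"xyz": [0, 0, 0], "roll": 0, "grip": 80}])

```text
time_s: 16.43
position: [0.5004, -0.0742, 0.0264]
tcp_rot: [[0.211, 0.978, 0.002], [0.978, -0.211, -0.001], [-0.0, 0.002, -1.0]]
force: [0.5, -0.2, 1.5]
opening: 0.799
grasp_force: 0.0
```

Emit:
move_arm(increments=[{"xyz": [0, 0, 0], "roll": 0, "grip": 0}, {"xyz": [0, 0, 0], "roll": 0, "grip": 0}, {"xyz": [0, 0, 0], "roll": 0, "grip": 0}, {"xyz": [0, 0, 0], "roll": 0, "grip": 0}, {"xyz": [0, 0, 0], "roll": 0, "grip": 0}])

```text
time_s: 16.85
position: [0.4999, -0.074, 0.0261]
tcp_rot: [[0.21, 0.978, 0.001], [0.978, -0.21, -0.0], [-0.0, 0.001, -1.0]]
force: [-0.1, -0.2, -0.7]
opening: 0.508
grasp_force: 0.0
```

Emit:
move_arm(increments=[{"xyz": [0, 0, 0], "roll": 0, "grip": 0}, {"xyz": [0, 0, 0], "roll": 0, "grip": 0}, {"xyz": [0, 0, 0], "roll": 0, "grip": 0}, {"xyz": [0, 0, 0], "roll": 0, "grip": 0}, {"xyz": [0, 0, 0], "roll": 0, "grip": 0}])

```text
time_s: 17.27
position: [0.4998, -0.0739, 0.0258]
tcp_rot: [[0.21, 0.978, 0.0], [0.978, -0.21, -0.0], [-0.0, 0.0, -1.0]]
force: [0.5, -0.9, 4.0]
opening: 0.414
grasp_force: 30.0
```

Emit:
move_arm(increments=[{"xyz": [0, 0, -10], "roll": 0, "grip": 0}, {"xyz": [0, 0, -25], "roll": 0, "grip": 0}, {"xyz": [0, 0, -35], "roll": 0, "grip": 0}, {"xyz": [0, 0, -35], "roll": 0, "grip": 0}, {"xyz": [0, 0, -35], "roll": 0, "grip": 0}])

```text
time_s: 17.68
position: [0.4982, -0.0733, 0.1665]
tcp_rot: [[0.211, 0.978, -0.003], [0.978, -0.211, 0.001], [0.001, -0.003, -1.0]]
force: [1.3, -0.6, -3.6]
opening: 0.41
grasp_force: 30.0
```

Emit:
move_arm(increments=[{"xyz": [0, 0, -35], "roll": 0, "grip": 0}, {"xyz": [0, 0, -35], "roll": 0, "grip": 0}, {"xyz": [0, 0, -35], "roll": 0, "grip": 0}, {"xyz": [0, 0, -25], "roll": 0, "grip": 0}, {"xyz": [0, 0, -15], "roll": 0, "grip": 0}])

```text
time_s: 18.1
position: [0.4998, -0.0738, 0.3139]
tcp_rot: [[0.21, 0.978, 0.004], [0.978, -0.21, -0.001], [-0.0, 0.004, -1.0]]
force: [0.9, -0.4, -3.4]
opening: 0.413
grasp_force: 30.0
```

Emit:
move_arm(increments=[{"xyz": [27.5, -5.4, 0], "roll": 0, "grip": 0}, {"xyz": [27.5, -5.4, 0], "roll": 0, "grip": 0}, {"xyz": [27.5, -5.4, 0], "roll": 0, "grip": 0}, {"xyz": [27.5, -5.4, 0], "roll": 0, "grip": 0}, {"xyz": [27.5, -5.4, 0], "roll": 0, "grip": 0}])

```text
time_s: 18.52
position: [0.5005, 0.0676, 0.31]
tcp_rot: [[0.211, 0.977, -0.003], [0.978, -0.211, 0.0], [-0.0, -0.003, -1.0]]
force: [0.8, 0.5, -3.1]
opening: 0.409
grasp_force: 30.0
```

Emit:
move_arm(increments=[{"xyz": [27.5, -5.4, 0], "roll": 0, "grip": 0}, {"xyz": [27.5, -5.4, 0], "roll": 0, "grip": 0}, {"xyz": [27.5, -5.4, 0], "roll": 0, "grip": 0}, {"xyz": [27.5, -5.4, 0], "roll": 0, "grip": 0}, {"xyz": [27.5, -5.4, 0], "roll": 0, "grip": 0}])

```text
time_s: 18.93
position: [0.5031, 0.2075, 0.3098]
tcp_rot: [[0.21, 0.978, -0.003], [0.978, -0.21, -0.0], [-0.001, -0.003, -1.0]]
force: [0.2, -0.2, -3.1]
opening: 0.414
grasp_force: 30.0
```

Emit:
move_arm(increments=[{"xyz": [0, 0, 0], "roll": -0.04, "grip": 0}, {"xyz": [0, 0, 0], "roll": 0, "grip": 0}, {"xyz": [0, 0, 0], "roll": 0, "grip": 0}, {"xyz": [0, 0, 0], "roll": 0, "grip": 0}])

```text
time_s: 19.27
position: [0.504, 0.2056, 0.3101]
tcp_rot: [[0.173, 0.985, -0.002], [0.985, -0.173, -0.001], [-0.001, -0.001, -1.0]]
force: [-0.5, 0.6, -4.0]
opening: 0.41
grasp_force: 30.0
```

```bash
python3 - <<'E'
from h import *
go([.507,.300,.31],-10)
im,d=bot.capture('wrist');P=cloud('wrist',d);save('w4',im);np.save('w4.npy',P)
def rect(n,P,m):
    m=m.astype(np.uint8);k,l,s,c=cv2.connectedComponentsWithStats(m);
    if k<2: print(n,'none');return
    i=1+np.argmax(s[1:,4]);q=P[l==i]
    r=cv2.minAreaRect(q[:,:2].astype(np.float32)*1000);print(n,np.round(r[0],1),np.round(r[1],1),round(r[2],2),s[i,4],c[i].round(),np.median(q[:,2]).round(4),q.mean(0).round(4))
for c,P,im in [('wrist',P,im)]:
    z=P[...,2];near=np.linalg.norm(P[...,:2]-[.507,.300],axis=-1)<.035
    rect('tip',P,near&(z>.264)&(z<.272));rect('shaft',P,near&(z>.235)&(z<.275));rect('shoulder',P,near&(abs(z-.223)<.003))
    near=np.linalg.norm(P[...,:2]-[.507,.300],axis=-1)<.1
    rect('bridge',P,near&(abs(z-.215)<.003)&(im.min(-1)>130))
im,d=bot.capture('top');P=cloud('top',d)
z=P[...,2];near=np.linalg.norm(P[...,:2]-[.507,.300],axis=-1)<.035
rect('t tip',P,near&(z>.262)&(z<.272));rect('t sh',P,near&(abs(z-.223)<.003))
E
```

```text
t 19.3 tcp [0.504  0.2056 0.3101] yaw_y -9.94 F [-0.5  0.6 -4. ] op 0.41 gf 30.0
  delta tool mm [ 93.5 -13.3   0.1] roll 0.001
tip [507.7 301. ] [12.4 12.8] 79.92 685 [291.  73.] 0.2658 [0.5078 0.301  0.2658]
shaft [507.8 301.2] [18.1 18. ] 79.97 1657 [292.  75.] 0.2631 [0.508  0.3005 0.2625]
shoulder [507.8 301.2] [55.1 55.4] 47.89 6652 [297.  79.] 0.2227 [0.5083 0.3012 0.2227]
bridge [553.7 293.1] [49.2 65.2] 80.1 7996 [384.  80.] 0.2145 [0.557  0.293  0.2145]
t tip none
t sh none
```

View pics/w4.png

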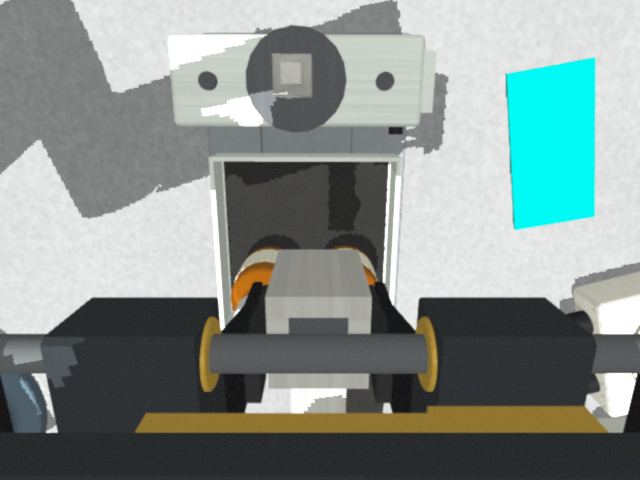

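The wrist view shows the shaft at (291,73), aligned with its flats at 80°, and the hub held at (318,285). I'll check the hub's held centre in the same image.

```bash
python3 - <<'E'
from h import *
P=np.load('w4.npy');s=bot.read_state();R=s['tcp_rot']
q=(P-s['position'])@R*1000   # tool coords
for n,sl in [('top',(slice(255,312),slice(275,365))),('front',(slice(340,380),slice(280,360)))]:
    a=q[sl].reshape(-1,3);print(n,np.percentile(a,[2,50,98],axis=0).round(1).tolist())
v=q[240:400:8,318];print(v.round(0).tolist())
m=(abs(q[...,2]+30)<3)&(abs(q[...,0])<30)&(abs(q[...,1])<19);print(m.sum())
a=q[m];r=cv2.minAreaRect(a[:,:2].astype(np.float32));print(r, np.percentile(a[:,2],[5,50,95]))
A=np.c_[a[:,:2],np.ones(len(a))];print('plane',np.linalg.lstsq(A,a[:,2],rcond=None)[0])
E
```

```text
top [[12.7, -16.7, -30.4], [17.9, -0.5, -17.4], [18.4, 16.2, 14.6]]
front [[-13.9, -10.8, -87.7], [30.0, -0.5, -86.1], [33.0, 10.2, -28.9]]
[[-51.0, -1.0, 271.0], [-60.0, -1.0, 270.0], [18.0, -1.0, 13.0], [18.0, -1.0, 4.0], [18.0, -1.0, -6.0], [18.0, -1.0, -13.0], [18.0, -1.0, -21.0], [18.0, -1.0, -28.0], [15.0, -1.0, -29.0], [12.0, -1.0, -30.0], [9.0, -1.0, -30.0], [7.0, -1.0, -31.0], [33.0, -1.0, -83.0], [32.0, -1.0, -85.0], [31.0, -1.0, -86.0], [30.0, -1.0, -86.0], [28.0, -1.0, -86.0], [-13.0, -1.0, -30.0], [-17.0, -1.0, -29.0], [-48.0, -1.0, 10.0]]
5726
((-0.060863494873046875, 0.15538406372070312), (37.763526916503906, 37.68484115600586), 89.68042755126953) [-30.43387057 -29.48312559 -28.27678082]
plane [ 3.35346659e-03 -3.32062036e-04 -2.94541803e+01]
```

Emit:
move_arm(increments=[{"xyz": [23.7, -3.2, 0], "roll": 0, "grip": 0}, {"xyz": [23.7, -3.2, 0], "roll": 0, "grip": 0}, {"xyz": [23.7, -3.2, 0], "roll": 0, "grip": 0}, {"xyz": [23.6, -3.2, 0], "roll": 0, "grip": 0}, {"xyz": [0, 0, 0], "roll": 0, "grip": 0}])

```text
time_s: 19.78
position: [0.5086, 0.305, 0.3106]
tcp_rot: [[0.17, 0.985, 0.001], [0.985, -0.17, 0.004], [0.004, 0.0, -1.0]]
force: [-0.1, 0.4, -2.9]
opening: 0.411
grasp_force: 30.0
```

Emit:
move_arm(increments=[{"xyz": [0, 0, 0], "roll": 0, "grip": 0}, {"xyz": [0, 0, 0], "roll": 0, "grip": 0}, {"xyz": [0, 0, 0], "roll": 0, "grip": 0}, {"xyz": [0, 0, 8], "roll": 0, "grip": 0}, {"xyz": [0, 0, 8], "roll": 0, "grip": 0}])

```text
time_s: 20.2
position: [0.5087, 0.301, 0.2946]
tcp_rot: [[0.173, 0.985, 0.001], [0.985, -0.173, 0.0], [0.001, 0.001, -1.0]]
force: [-0.5, -1.1, -3.6]
opening: 0.41
grasp_force: 30.0
```

```bash
python3 - <<'E'
from h import *
go([.5078,.3011,.2455],-10)
E
```

```text
t 20.2 tcp [0.5087 0.301  0.2946] yaw_y -9.93 F [-0.5 -1.1 -3.6] op 0.41 gf 30.0
  delta tool mm [-0.1 -1.  49.1] roll 0.001
```

Emit:
move_arm(increments=[{"xyz": [0, -0.8, 6], "roll": 0, "grip": 0}, {"xyz": [0, 0, 6], "roll": 0, "grip": 0}, {"xyz": [0, 0, 4], "roll": 0, "grip": 0}, {"xyz": [0, 0, 0], "roll": 0, "grip": 0}, {"xyz": [0, 0, 0], "roll": 0, "grip": 0}])

```text
time_s: 20.62
position: [0.5074, 0.3019, 0.2781]
tcp_rot: [[0.171, 0.985, -0.001], [0.985, -0.171, -0.0], [-0.0, -0.001, -1.0]]
force: [-0.1, 0.6, -3.4]
opening: 0.41
grasp_force: 30.0
```

Emit:
move_arm(increments=[{"xyz": [0, 0, 6], "roll": 0, "grip": 0}, {"xyz": [0, 0, 6], "roll": 0, "grip": 0}, {"xyz": [0, 0, 6], "roll": 0, "grip": 0}, {"xyz": [0, 0, 6], "roll": 0, "grip": 0}, {"xyz": [0, 0, 4], "roll": 0, "grip": 0}])

```text
time_s: 21.03
position: [0.507, 0.3018, 0.2494]
tcp_rot: [[0.171, 0.985, -0.001], [0.985, -0.171, -0.001], [-0.001, -0.001, -1.0]]
force: [-0.5, -0.1, -2.7]
opening: 0.414
grasp_force: 30.0
```

Emit:
move_arm(increments=[{"xyz": [0, 0, 1], "roll": 0, "grip": 0}, {"xyz": [0, 0, 1], "roll": 0, "grip": 0}, {"xyz": [0, 0, 1], "roll": 0, "grip": 0}, {"xyz": [0, 0, 0], "roll": 0, "grip": 0}, {"xyz": [0, 0, 0], "roll": 0, "grip": 0}])

```text
time_s: 21.45
position: [0.5076, 0.302, 0.2478]
tcp_rot: [[0.171, 0.985, 0.0], [0.985, -0.171, 0.0], [0.0, 0.0, -1.0]]
force: [-0.1, -0.8, -2.1]
opening: 0.41
grasp_force: 30.0
```

Emit:
move_arm(increments=[{"xyz": [0, 0, 1], "roll": 0, "grip": 0}, {"xyz": [0, 0, 1], "roll": 0, "grip": 0}, {"xyz": [0, 0, 1], "roll": 0, "grip": 0}, {"xyz": [0, 0, 0], "roll": 0, "grip": 0}, {"xyz": [0, 0, 0], "roll": 0, "grip": 0}])

```text
time_s: 21.87
position: [0.5076, 0.302, 0.2448]
tcp_rot: [[0.171, 0.985, 0.0], [0.985, -0.171, 0.0], [0.0, 0.0, -1.0]]
force: [-0.0, 0.4, -2.0]
opening: 0.409
grasp_force: 30.0
```

Emit:
move_arm(increments=[{"xyz": [0, 0, 0.7], "roll": 0, "grip": 0}, {"xyz": [0, 0, 0.7], "roll": 0, "grip": 0}, {"xyz": [0, 0, 0], "roll": 0, "grip": 0}, {"xyz": [0, 0, 0], "roll": 0, "grip": 0}, {"xyz": [0, 0, 0], "roll": 0, "grip": 0}])

```text
time_s: 22.28
position: [0.5076, 0.302, 0.2448]
tcp_rot: [[0.171, 0.985, 0.001], [0.985, -0.171, 0.0], [0.001, 0.001, -1.0]]
force: [-2.1, -0.4, 5.6]
opening: 0.412
grasp_force: 30.0
```

Contact is reached (5.6 N up at TCP z 0.2448, underside at about 0.223), so the crank is seated. Releasing, rising, shifting over the handle, and looking at the crank, pointer and marker.

Emit:
move_arm(increments=[{"xyz": [0, 0, 0], "roll": 0, "grip": 80}, {"xyz": [0, 0, 0], "roll": 0, "grip": 80}, {"xyz": [0, 0, 0], "roll": 0, "grip": 80}, {"xyz": [0, 0, 0], "roll": 0, "grip": 80}, {"xyz": [0, 0, 0], "roll": 0, "grip": 80}])

```text
time_s: 22.7
position: [0.5076, 0.302, 0.243]
tcp_rot: [[0.171, 0.985, -0.0], [0.985, -0.171, -0.0], [-0.0, -0.0, -1.0]]
force: [0.3, -0.1, -0.1]
opening: 0.704
grasp_force: 0.0
```

Emit:
move_arm(increments=[{"xyz": [0, 0, -10], "roll": 0, "grip": 80}, {"xyz": [0, 0, -25], "roll": 0, "grip": 80}, {"xyz": [0, 0, -30], "roll": 0, "grip": 80}, {"xyz": [0, 0, -30], "roll": 0, "grip": 80}, {"xyz": [0, 0, -15], "roll": 0, "grip": 80}])

```text
time_s: 23.12
position: [0.509, 0.3026, 0.358]
tcp_rot: [[0.171, 0.985, 0.007], [0.985, -0.171, 0.002], [0.004, 0.006, -1.0]]
force: [0.9, 0.2, 0.5]
opening: 0.802
grasp_force: 0.0
```

Emit:
move_arm(increments=[{"xyz": [-25, 0, 0], "roll": 0, "grip": 80}, {"xyz": [-25, 0, 0], "roll": 0, "grip": 80}, {"xyz": [-25, 0, 0], "roll": 0, "grip": 80}, {"xyz": [0, 0, 0], "roll": 0, "grip": 80}, {"xyz": [0, 0, 0], "roll": 0, "grip": 80}])

```text
time_s: 23.53
position: [0.4948, 0.2274, 0.3541]
tcp_rot: [[0.173, 0.985, 0.001], [0.985, -0.173, 0.001], [0.001, 0.001, -1.0]]
force: [-0.6, -0.1, 0.9]
opening: 0.8
grasp_force: 0.0
```

```bash
cat >> h.py <<'E'
def crank(P,im,c,z0):
    z=P[...,2];near=np.linalg.norm(P[...,:2]-c,axis=-1)<.12
    for n,h,t in [('hub',.052,.004),('handle',.084,.005)]:
        m=(near&(abs(z-z0-h)<t)).astype(np.uint8);k,l,s,cc=cv2.connectedComponentsWithStats(m)
        if k<2: print(n,'none');continue
        i=1+np.argmax(s[1:,4]);q=P[l==i];r=cv2.minAreaRect(q[:,:2].astype(np.float32)*1000)
        print(n,np.round(r[0],1),np.round(r[1],1),round(r[2],1),s[i,4],cc[i].round(),'z',np.median(q[:,2]).round(4))
E
python3 - <<'E'
from h import *
go([.4948,.2281,.272],-9.9)
im,d=bot.capture('wrist');P=cloud('wrist',d);save('w5',im);np.save('w5.npy',P);crank(P,im,[.5076,.302],.223)
for l in ['pointer','mark']:
    K,T=w2c('wrist')
    for r in bot.spot_in(l,'wrist'): print(l,(T[:3,:3]@r['at']+T[:3,3]).round(4),round(r['conf'],2))
im2,d=bot.capture('scene');P2=cloud('scene',d);save('s5',im2);np.save('s5.npy',P2)
K,T=w2c('scene')
for l in ['pointer','mark']:
    for r in bot.spot_in(l,'scene'): print(l,(T[:3,:3]@r['at']+T[:3,3]).round(4),round(r['conf'],2))
a=cv2.resize(im[:300,250:550,::-1],(400,400));
# scene crop round scale
p=np.linalg.inv(T)@[.581,.288,.1,1];u,v=(K@p[:3])[:2]/p[2];u,v=int(u),int(v);print(u,v)
b=cv2.resize(im2[v-40:v+40,u-40:u+40,::-1],(400,400),interpolation=cv2.INTER_CUBIC)
cv2.imwrite('pics/c5.png',np.hstack([a,b]))
E
```

```text
t 23.5 tcp [0.4948 0.2274 0.3541] yaw_y -9.97 F [-0.6 -0.1  0.9] op 0.8 gf 0.0
  delta tool mm [ 0.7 -0.2 82.1] roll -0.001
hub [507.2 302.8] [35.9 36.1] 80.3 4539 [318. 116.] z 0.2744
handle [494.8 229.9] [22.9 21.6] 3.9 1361 [318. 263.] z 0.3065
pointer [0.4722 0.1877 0.0416] 0.85
pointer [0.5033 0.2733 0.2759] 0.58
pointer [0.5058 0.2127 0.05  ] 0.88
mark [0.5917 0.2684 0.1033] 0.59
409 183
```

View pics/c5.png

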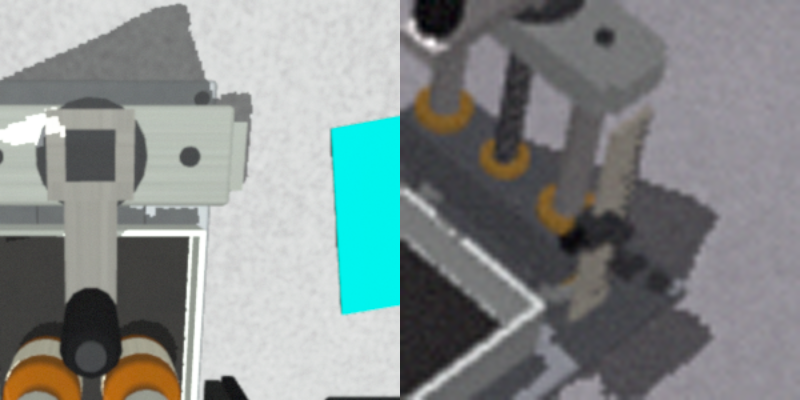

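The hub top is at 0.2744, so it is fully down. The handle is at (0.4948,0.2299). The marker clamp shows in the right crop at (600,230). Next I'll plan a wrist view of the scale from its +x side.

```bash
python3 - <<'E'
from h import *
print(np.array(bot.camera_model('wrist')['tool_from_camera']).round(3).tolist(), np.array(bot.camera_model('wrist')['intrinsics']).round(1).tolist())
P=np.load('s5.npy');im=cv2.imread('pics/s5.png')
# tower frame coords
R=np.array([[.985,-.174],[.174,.985]]); c=np.array([.5076,.3015])
q=(P[...,:2]-c)@np.array([[.985,.174],[-.174,.985]])
m=(abs(q[...,0]-.085)<.03)&(abs(q[...,1])<.045)&(P[...,2]>.03)&(P[...,2]<.2)
for v,u in np.argwhere(m)[::4]: print(u,v,(q[v,u]*1000).round().tolist(),round(P[v,u,2]*1000),im[v,u].tolist(),end=' | ')
E
```

```text
[[0.001, -0.96, -0.28, 0.077], [1.0, 0.001, 0.0, -0.001], [-0.0, -0.28, 0.96, -0.162], [0.0, 0.0, 0.0, 1.0]] [[425.1, 0.0, 318.0], [0.0, 425.1, 238.1], [0.0, 0.0, 1.0]]
421 158 [81.0, 14.0] 199 [124, 121, 122] | 420 160 [81.0, 11.0] 193 [135, 129, 133] | 403 162 [56.0, -27.0] 193 [108, 105, 102] | 417 162 [81.0, -1.0] 195 [135, 129, 129] | 407 163 [69.0, -27.0] 200 [103, 99, 99] | 406 164 [65.0, -24.0] 191 [101, 100, 97] | 410 164 [74.0, -20.0] 195 [102, 103, 101] | 414 164 [81.0, -12.0] 195 [130, 126, 128] | 408 165 [73.0, -26.0] 195 [104, 103, 103] | 417 165 [79.0, 6.0] 176 [121, 127, 134] | 407 166 [71.0, -27.0] 190 [95, 92, 96] | 417 166 [83.0, 0.0] 181 [109, 119, 120] | 407 167 [59.0, -8.0] 162 [91, 91, 96] | 415 167 [81.0, -4.0] 177 [115, 123, 129] | 406 168 [55.0, -6.0] 153 [93, 90, 94] | 412 168 [77.0, -11.0] 176 [137, 137, 143] | 416 168 [81.0, 2.0] 169 [103, 109, 113] | 406 169 [57.0, -7.0] 151 [92, 91, 93] | 412 169 [80.0, -14.0] 176 [120, 127, 129] | 416 169 [81.0, 2.0] 166 [106, 108, 115] | 406 170 [57.0, -7.0] 147 [90, 90, 94] | 412 170 [81.0, -15.0] 174 [105, 112, 116]
[... 3790 characters left out ...]
 46, 46] | 416 196 [97.0, 11.0] 57 [46, 42, 42] | 399 197 [64.0, -22.0] 48 [62, 60, 57] | 403 197 [70.0, -11.0] 46 [65, 69, 70] | 407 197 [81.0, -8.0] 54 [103, 109, 113] | 411 197 [82.0, 11.0] 39 [62, 60, 65] | 415 197 [96.0, 9.0] 54 [52, 46, 45] | 399 198 [66.0, -23.0] 47 [64, 63, 63] | 403 198 [67.0, -6.0] 34 [59, 77, 90] | 407 198 [81.0, -7.0] 49 [104, 112, 116] | 413 198 [97.0, -1.0] 59 [55, 51, 51] | 398 199 [64.0, -24.0] 41 [74, 70, 68] | 404 199 [77.0, -14.0] 46 [101, 107, 112] | 408 199 [80.0, 1.0] 36 [103, 109, 113] | 400 200 [70.0, -22.0] 40 [99, 98, 99] | 407 200 [81.0, -4.0] 36 [101, 106, 113] | 405 201 [81.0, -13.0] 39 [106, 113, 115] | 405 202 [82.0, -13.0] 36 [105, 111, 116] |
```

Emit:
move_arm(increments=[{"xyz": [0, 38, 0], "roll": 0, "grip": 80}, {"xyz": [0, 38, 0], "roll": 0, "grip": 80}, {"xyz": [0, 38, 0], "roll": 0, "grip": 80}, {"xyz": [0, 0, 35], "roll": 0, "grip": 80}, {"xyz": [0, 0, 35], "roll": 0, "grip": 80}])

```text
time_s: 24.25
position: [0.6115, 0.2088, 0.2842]
tcp_rot: [[0.172, 0.985, 0.008], [0.985, -0.172, 0.001], [0.003, 0.008, -1.0]]
force: [0.3, 0.0, -1.3]
opening: 0.794
grasp_force: 0.0
```

Emit:
move_arm(increments=[{"xyz": [0, 0, 30], "roll": 0, "grip": 80}, {"xyz": [0, 0, 0], "roll": 0, "grip": 80}, {"xyz": [0, 0, 0], "roll": 0, "grip": 80}, {"xyz": [0, 0, 0], "roll": 0, "grip": 80}])

```text
time_s: 24.58
position: [0.6082, 0.2092, 0.2549]
tcp_rot: [[0.171, 0.985, 0.003], [0.985, -0.171, 0.001], [0.001, 0.003, -1.0]]
force: [-0.0, 0.7, 1.0]
opening: 0.798
grasp_force: 0.0
```

```bash
cat >> h.py <<'E'
TW=np.array([[.985,.174],[-.174,.985]])
def tower(P): return np.dstack([(P[...,:2]-[.5076,.3020])@TW,P[...,2]])*1000
def scale(tag):
    im,d=bot.capture('wrist');q=tower(cloud('wrist',d));np.save(tag+'.npy',q);save(tag,im)
    return im,q
E
python3 - <<'E'
from h import *
im,q=scale('w6');go([.5,.3,.25])
m=(q[...,0]>80)&(q[...,0]<105)&(abs(q[...,1])<45)&(q[...,2]>35)&(q[...,2]<125)
v,u=np.where(m);print(u.min(),u.max(),v.min(),v.max())
d=m&(im.max(-1)<90)
for y in range(-45,46,5):
  print(y,[ (lambda s:(int(np.median(q[s][:,2])) if s.sum()>2 else 0))(d&(q[...,1]>=y)&(q[...,1]<y+5)&(q[...,0]>=x)&(q[...,0]<x+4)) for x in range(78,106,4)])
c=im[max(0,v.min()-30):v.max()+30,max(0,u.min()-30):u.max()+30,::-1];print(c.shape,v.min()-30,u.min()-30)
cv2.imwrite('pics/c6.png',cv2.resize(c,None,fx=4,fy=4,interpolation=cv2.INTER_CUBIC)[:600,:800])
E
```

```text
t 24.6 tcp [0.6086 0.2093 0.2558] yaw_y -9.82 F [ 0.1 -0.2 -0. ] op 0.801 gf 0.0
  delta tool mm [  70.9 -122.5    5.3] roll None
266 296 91 168
-45 [0, 0, 0, 0, 0, 0, 0]
-40 [0, 0, 0, 0, 0, 0, 0]
-35 [105, 103, 0, 0, 0, 0, 0]
-30 [104, 104, 0, 0, 0, 0, 0]
-25 [109, 109, 109, 0, 0, 0, 0]
-20 [109, 109, 108, 0, 0, 0, 0]
-15 [109, 109, 106, 101, 101, 0, 0]
-10 [109, 109, 105, 101, 102, 0, 0]
-5 [0, 102, 102, 101, 101, 0, 0]
0 [0, 101, 101, 101, 101, 0, 0]
5 [91, 57, 57, 57, 57, 0, 0]
10 [90, 57, 57, 57, 57, 0, 0]
15 [0, 57, 58, 57, 57, 0, 0]
20 [0, 0, 0, 56, 0, 0, 0]
25 [0, 0, 0, 0, 0, 0, 0]
30 [0, 0, 0, 0, 0, 0, 0]
35 [0, 0, 0, 0, 0, 0, 0]
40 [0, 0, 0, 0, 0, 0, 0]
45 [0, 0, 0, 0, 0, 0, 0]
(137, 90, 3) 61 236
```

View pics/c6.png

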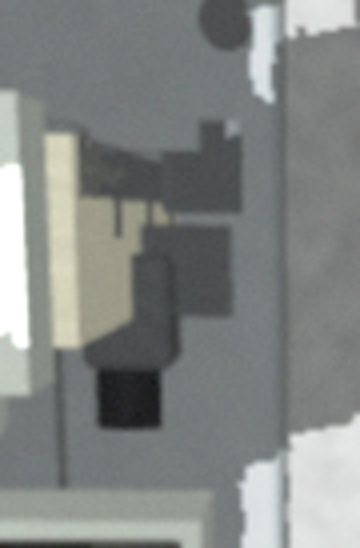

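The crop shows the pointer plate at (200,180) and the marker edge plate just below it at (205,270). Their top faces read about 57 and 101 mm. Refining the gap while going to the handle.

```bash
cat >> h.py <<'E'
def gap(q,im,plo,phi):
    d=(im.max(-1)<90)&(q[...,0]>89)&(q[...,0]<97)
    a=q[d&(q[...,1]>-10)&(q[...,1]<2)&(abs(q[...,2]-101)<4)][:,2]
    b=q[d&(q[...,1]>7)&(q[...,1]<18)&(q[...,2]>plo)&(q[...,2]<phi)][:,2]
    print('mark',len(a),a.mean().round(2),np.median(a),a.std(),'ptr',len(b),b.mean().round(2),np.median(b),b.std(),'gap',a.mean()-b.mean(),'turns',(a.mean()-b.mean())/12)
E
python3 - <<'E'
from h import *
gap(np.load('w6.npy'),cv2.imread('pics/w6.png'),50,64)
go([.4948,.2292,.27],-9.9)
E
```

```text
mark 176 101.91 101.87539935590631 0.6741553861165132 ptr 136 57.4 57.400252735021276 0.7998999752529741 gap 44.51484144270237 turns 3.7095701202251976
t 24.6 tcp [0.6086 0.2093 0.2558] yaw_y -9.82 F [ 0.1 -0.2 -0. ] op 0.801 gf 0.0
  delta tool mm [   0.2 -115.5  -14.8] roll 0.001
```

Emit:
move_arm(increments=[{"xyz": [0, 0, -32], "roll": 0, "grip": 80}, {"xyz": [0, 0, -32], "roll": 0, "grip": 80}, {"xyz": [0, 0, -32], "roll": 0, "grip": 80}, {"xyz": [0, -38, 0], "roll": 0, "grip": 80}, {"xyz": [0, -38, 0], "roll": 0, "grip": 80}])

```text
time_s: 25.05
position: [0.5353, 0.2219, 0.3549]
tcp_rot: [[0.173, 0.985, 0.013], [0.985, -0.173, 0.003], [0.005, 0.012, -1.0]]
force: [-0.9, 0.3, 0.1]
opening: 0.801
grasp_force: 0.0
```

Emit:
move_arm(increments=[{"xyz": [0, -38, 0], "roll": 0, "grip": 80}, {"xyz": [0, 0, 0], "roll": 0, "grip": 80}, {"xyz": [0, 0, 0], "roll": 0, "grip": 80}, {"xyz": [0, 0, 0], "roll": 0, "grip": 80}])

```text
time_s: 25.38
position: [0.496, 0.2286, 0.3519]
tcp_rot: [[0.171, 0.985, 0.006], [0.985, -0.171, 0.001], [0.002, 0.006, -1.0]]
force: [0.7, -0.3, 0.9]
opening: 0.801
grasp_force: 0.0
```

```bash
python3 - <<'E'
from h import *
im,d=bot.capture('wrist');P=cloud('wrist',d);crank(P,im,[.5076,.302],.223)
go([.4948,.2292,.27],-9.9)
E
```

```text
hub [507.5 301.8] [35.7 36.1] 80.2 4569 [316. 119.] z 0.2739
handle [495.1 228.8] [21.6 22.2] 79.1 1342 [316. 268.] z 0.3061
t 25.4 tcp [0.4965 0.2283 0.3513] yaw_y -9.85 F [ 0.4 -0.7 -0.1] op 0.796 gf 0.0
  delta tool mm [ 0.4 -2.2 81.3] roll 0.001
```

Emit:
move_arm(increments=[{"xyz": [0.5, -1.8, 30], "roll": 0, "grip": 80}, {"xyz": [0, 0, 28], "roll": 0, "grip": 80}, {"xyz": [0, 0, 15], "roll": 0, "grip": 80}, {"xyz": [0, 0, 8], "roll": 0, "grip": 80}, {"xyz": [0, 0, 0], "roll": 0, "grip": 80}])

```text
time_s: 25.85
position: [0.4935, 0.2284, 0.2665]
tcp_rot: [[0.172, 0.985, -0.003], [0.985, -0.172, -0.001], [-0.001, -0.003, -1.0]]
force: [0.4, 0.6, 0.8]
opening: 0.798
grasp_force: 0.0
```

Emit:
move_arm(increments=[{"xyz": [0, 0, 0], "roll": 0, "grip": 0}, {"xyz": [0, 0, 0], "roll": 0, "grip": 0}, {"xyz": [0, 0, 0], "roll": 0, "grip": 0}, {"xyz": [0, 0, 0], "roll": 0, "grip": 0}, {"xyz": [0, 0, 0], "roll": 0, "grip": 0}])

```text
time_s: 26.27
position: [0.4934, 0.229, 0.269]
tcp_rot: [[0.171, 0.985, 0.002], [0.985, -0.171, 0.0], [0.001, 0.002, -1.0]]
force: [-0.1, 1.1, 0.2]
opening: 0.508
grasp_force: 0.0
```

Emit:
move_arm(increments=[{"xyz": [0, 0, 0], "roll": 0, "grip": 0}, {"xyz": [0, 0, 0], "roll": 0, "grip": 0}, {"xyz": [0, 0, 0], "roll": 0, "grip": 0}, {"xyz": [0, 0, 0], "roll": 0, "grip": 0}, {"xyz": [0, 0, 0], "roll": 0, "grip": 0}])

```text
time_s: 26.68
position: [0.4931, 0.2288, 0.2683]
tcp_rot: [[0.171, 0.985, 0.0], [0.985, -0.171, -0.0], [0.0, 0.0, -1.0]]
force: [-0.5, -0.6, 1.2]
opening: 0.291
grasp_force: 30.0
```

Emit:
move_arm(increments=[{"xyz": [4.5, -25.7, 0], "roll": 0, "grip": 0}, {"xyz": [0, 0, 0], "roll": 0, "grip": 0}, {"xyz": [0, 0, 0], "roll": 0, "grip": 0}])

```text
time_s: 26.93
position: [0.4679, 0.2379, 0.2684]
tcp_rot: [[0.17, 0.985, -0.0], [0.985, -0.17, -0.0], [-0.0, -0.0, -1.0]]
force: [-0.9, -0.2, 1.0]
opening: 0.291
grasp_force: 30.0
```

Emit:
move_arm(increments=[{"xyz": [13.0, -22.6, 0], "roll": 0, "grip": 0}, {"xyz": [20.0, -16.7, 0], "roll": 0, "grip": 0}, {"xyz": [24.5, -8.9, 0], "roll": 0, "grip": 0}, {"xyz": [26.0, 0, 0], "roll": 0, "grip": 0}, {"xyz": [24.5, 8.9, 0], "roll": 0, "grip": 0}])

```text
time_s: 27.35
position: [0.4497, 0.3498, 0.2682]
tcp_rot: [[0.169, 0.986, 0.004], [0.986, -0.169, -0.005], [-0.005, 0.005, -1.0]]
force: [8.0, -9.4, -2.0]
opening: 0.288
grasp_force: 30.0
```

Emit:
move_arm(increments=[{"xyz": [20.0, 16.7, 0], "roll": 0, "grip": 0}, {"xyz": [13.0, 22.6, 0], "roll": 0, "grip": 0}, {"xyz": [4.5, 25.7, 0], "roll": 0, "grip": 0}, {"xyz": [-4.5, 25.7, 0], "roll": 0, "grip": 0}, {"xyz": [-13.0, 22.6, 0], "roll": 0, "grip": 0}])

```text
time_s: 27.77
position: [0.5643, 0.3519, 0.2682]
tcp_rot: [[0.169, 0.986, -0.002], [0.986, -0.169, 0.0], [-0.0, -0.002, -1.0]]
force: [-4.8, -1.0, 3.8]
opening: 0.288
grasp_force: 30.0
```

Emit:
move_arm(increments=[{"xyz": [-20.0, 16.7, 0], "roll": 0, "grip": 0}, {"xyz": [-24.5, 8.9, 0], "roll": 0, "grip": 0}, {"xyz": [-26.0, 0, 0], "roll": 0, "grip": 0}, {"xyz": [-24.5, -8.9, 0], "roll": 0, "grip": 0}, {"xyz": [-20.0, -16.7, 0], "roll": 0, "grip": 0}])

```text
time_s: 28.18
position: [0.5461, 0.2368, 0.2683]
tcp_rot: [[0.173, 0.985, 0.003], [0.985, -0.174, 0.003], [0.003, 0.003, -1.0]]
force: [-2.0, 5.7, 0.4]
opening: 0.289
grasp_force: 30.0
```

Emit:
move_arm(increments=[{"xyz": [-13.0, -22.6, 0], "roll": 0, "grip": 0}, {"xyz": [-4.5, -25.7, 0], "roll": 0, "grip": 0}, {"xyz": [0, 0, 0], "roll": 0, "grip": 0}, {"xyz": [0, 0, 0], "roll": 0, "grip": 0}])

```text
time_s: 28.52
position: [0.4923, 0.2282, 0.2685]
tcp_rot: [[0.171, 0.985, -0.001], [0.985, -0.171, -0.001], [-0.001, -0.0, -1.0]]
force: [0.5, -1.1, 0.1]
opening: 0.288
grasp_force: 30.0
```

```bash
python3 - <<'E'
from h import *
s=bot.read_state();d=s['position'][:2]-[.5075,.302];print(np.linalg.norm(d),np.degrees(np.arctan2(d[1],d[0])),s['joint_positions'].round(0))
im,q=scale('w7')
m=(q[...,0]>80)&(q[...,0]<105)&(abs(q[...,1])<45)&(q[...,2]>35)&(q[...,2]<125);print(m.sum())
im,d=bot.capture('scene');P=cloud('scene',d);crank(P,im,[.5076,.302],.223)
E
```

```text
0.07533991536969765 -101.60098782429488 [13. 21. 91. -0. 69. 23.]
0
hub [496.3 217.2] [47.3 20.3] 15.9 40 [376. 139.] z 0.2749
handle [503.1 214.9] [33.7 14.6] 9.9 28 [379. 132.] z 0.3038
```

One full turn went smoothly with forces under 15 N. Now 2.5 more turns.

Emit:
move_arm(increments=[{"xyz": [4.5, -25.7, 0], "roll": 0, "grip": 0}, {"xyz": [13.0, -22.6, 0], "roll": 0, "grip": 0}, {"xyz": [20.0, -16.7, 0], "roll": 0, "grip": 0}, {"xyz": [24.5, -8.9, 0], "roll": 0, "grip": 0}, {"xyz": [26.0, 0, 0], "roll": 0, "grip": 0}])

```text
time_s: 29.03
position: [0.4373, 0.328, 0.2683]
tcp_rot: [[0.17, 0.985, 0.005], [0.985, -0.17, -0.003], [-0.002, 0.006, -1.0]]
force: [9.7, -5.5, -4.1]
opening: 0.289
grasp_force: 30.0
```

Emit:
move_arm(increments=[{"xyz": [24.5, 8.9, 0], "roll": 0, "grip": 0}, {"xyz": [20.0, 16.7, 0], "roll": 0, "grip": 0}, {"xyz": [13.0, 22.6, 0], "roll": 0, "grip": 0}, {"xyz": [4.5, 25.7, 0], "roll": 0, "grip": 0}, {"xyz": [-4.5, 25.7, 0], "roll": 0, "grip": 0}])

```text
time_s: 29.45
position: [0.5442, 0.3682, 0.268]
tcp_rot: [[0.169, 0.986, -0.002], [0.986, -0.169, -0.003], [-0.003, -0.002, -1.0]]
force: [-5.7, -4.5, 4.9]
opening: 0.292
grasp_force: 30.0
```

Emit:
move_arm(increments=[{"xyz": [-13.0, 22.6, 0], "roll": 0, "grip": 0}, {"xyz": [-20.0, 16.7, 0], "roll": 0, "grip": 0}, {"xyz": [-24.5, 8.9, 0], "roll": 0, "grip": 0}, {"xyz": [-26.0, 0, 0], "roll": 0, "grip": 0}, {"xyz": [-24.5, -8.9, 0], "roll": 0, "grip": 0}])

```text
time_s: 29.87
position: [0.5667, 0.2546, 0.2682]
tcp_rot: [[0.173, 0.985, 0.003], [0.985, -0.173, 0.003], [0.004, 0.002, -1.0]]
force: [-1.3, 4.4, 2.5]
opening: 0.293
grasp_force: 30.0
```

Emit:
move_arm(increments=[{"xyz": [-20.0, -16.7, 0], "roll": 0, "grip": 0}, {"xyz": [-13.0, -22.6, 0], "roll": 0, "grip": 0}, {"xyz": [-4.5, -25.7, 0], "roll": 0, "grip": 0}, {"xyz": [4.5, -25.7, 0], "roll": 0, "grip": 0}, {"xyz": [13.0, -22.6, 0], "roll": 0, "grip": 0}])

```text
time_s: 30.28
position: [0.4504, 0.2534, 0.2684]
tcp_rot: [[0.174, 0.985, 0.005], [0.985, -0.174, -0.0], [0.001, 0.005, -1.0]]
force: [6.5, 3.3, -3.9]
opening: 0.289
grasp_force: 30.0
```

Emit:
move_arm(increments=[{"xyz": [20.0, -16.7, 0], "roll": 0, "grip": 0}, {"xyz": [24.5, -8.9, 0], "roll": 0, "grip": 0}, {"xyz": [26.0, 0, 0], "roll": 0, "grip": 0}, {"xyz": [24.5, 8.9, 0], "roll": 0, "grip": 0}, {"xyz": [20.0, 16.7, 0], "roll": 0, "grip": 0}])

```text
time_s: 30.7
position: [0.4698, 0.3672, 0.268]
tcp_rot: [[0.169, 0.986, 0.003], [0.986, -0.168, -0.006], [-0.006, 0.004, -1.0]]
force: [4.3, -11.6, 2.2]
opening: 0.29
grasp_force: 30.0
```

Emit:
move_arm(increments=[{"xyz": [13.0, 22.6, 0], "roll": 0, "grip": 0}, {"xyz": [4.5, 25.7, 0], "roll": 0, "grip": 0}, {"xyz": [-4.5, 25.7, 0], "roll": 0, "grip": 0}, {"xyz": [-13.0, 22.6, 0], "roll": 0, "grip": 0}, {"xyz": [-20.0, 16.7, 0], "roll": 0, "grip": 0}])

```text
time_s: 31.12
position: [0.5782, 0.3295, 0.2681]
tcp_rot: [[0.17, 0.985, -0.001], [0.985, -0.17, 0.001], [0.001, -0.001, -1.0]]
force: [-6.5, 1.4, 4.5]
opening: 0.291
grasp_force: 30.0
```

Emit:
move_arm(increments=[{"xyz": [-24.5, 8.9, 0], "roll": 0, "grip": 0}, {"xyz": [-26.0, 0, 0], "roll": 0, "grip": 0}, {"xyz": [-24.5, -8.9, 0], "roll": 0, "grip": 0}, {"xyz": [-20.0, -16.7, 0], "roll": 0, "grip": 0}, {"xyz": [-13.0, -22.6, 0], "roll": 0, "grip": 0}])

```text
time_s: 31.53
position: [0.5224, 0.2279, 0.2684]
tcp_rot: [[0.174, 0.985, 0.005], [0.985, -0.174, 0.002], [0.003, 0.005, -1.0]]
force: [2.3, 6.1, -1.5]
opening: 0.292
grasp_force: 30.0
```

Emit:
move_arm(increments=[{"xyz": [-4.5, -25.7, 0], "roll": 0, "grip": 0}, {"xyz": [4.5, -25.7, 0], "roll": 0, "grip": 0}, {"xyz": [13.0, -22.6, 0], "roll": 0, "grip": 0}, {"xyz": [20.0, -16.7, 0], "roll": 0, "grip": 0}, {"xyz": [24.5, -8.9, 0], "roll": 0, "grip": 0}])

```text
time_s: 31.95
position: [0.4327, 0.3023, 0.2684]
tcp_rot: [[0.172, 0.985, 0.005], [0.985, -0.172, -0.002], [-0.001, 0.006, -1.0]]
force: [9.4, -2.2, -4.9]
opening: 0.291
grasp_force: 30.0
```

Emit:
move_arm(increments=[{"xyz": [26.0, 0, 0], "roll": 0, "grip": 0}, {"xyz": [24.5, 8.9, 0], "roll": 0, "grip": 0}, {"xyz": [20.0, 16.7, 0], "roll": 0, "grip": 0}, {"xyz": [13.0, 22.6, 0], "roll": 0, "grip": 0}, {"xyz": [4.5, 25.7, 0], "roll": 0, "grip": 0}])

```text
time_s: 32.37
position: [0.5196, 0.3766, 0.268]
tcp_rot: [[0.169, 0.986, -0.002], [0.986, -0.169, -0.005], [-0.005, -0.001, -1.0]]
force: [-3.3, -7.6, 5.8]
opening: 0.296
grasp_force: 30.0
```

Emit:
move_arm(increments=[{"xyz": [0, 0, 0], "roll": 0, "grip": 0}, {"xyz": [0, 0, 0], "roll": 0, "grip": 0}, {"xyz": [0, 0, 0], "roll": 0, "grip": 0}])

```text
time_s: 32.62
position: [0.5202, 0.3767, 0.2681]
tcp_rot: [[0.172, 0.985, 0.001], [0.985, -0.172, 0.0], [0.001, 0.001, -1.0]]
force: [1.4, -0.4, 1.9]
opening: 0.293
grasp_force: 30.0
```

```bash
python3 - <<'E'
from h import *
s=bot.read_state();d=s['position'][:2]-[.5075,.302];print(s['position'],np.linalg.norm(d),np.degrees(np.arctan2(d[1],d[0])),s['joint_positions'].round(0))
im,d=bot.capture('scene');save('s8',im);P=cloud('scene',d)
q=tower(P);m=(im.min(-1)>130)&(P[...,2]>.18)&(P[...,2]<.22)&(abs(q[...,0])<70)&(q[...,1]>-230)&(q[...,1]<-130)
print('caps z',P[m][:,2].mean() if m.any() else 0,m.sum())
d=(im.max(-1)<90)&(q[...,0]>86)&(q[...,0]<102)
for y0,y1 in [(-12,2),(7,18)]:
    a=q[d&(q[...,1]>y0)&(q[...,1]<y1)&(q[...,2]>40)&(q[...,2]<115)][:,2];print(len(a),np.percentile(a,[5,50,95]).round(1) if len(a) else 0)
E
```

```text
[0.52023615 0.37674757 0.26810843] 0.0758248535970006 80.33030187425926 [26. 29. 76. -0. 74. 36.]
caps z 0.20259938472612402 306
14 [ 97.6 100.5 108.9]
12 [ 95.7  99.2 101.5]
```

Emit:
move_arm(increments=[{"xyz": [0, 0, 0], "roll": 0, "grip": 70}, {"xyz": [0, 0, 0], "roll": 0, "grip": 70}, {"xyz": [0, 0, 0], "roll": 0, "grip": 70}, {"xyz": [0, 0, 0], "roll": 0, "grip": 70}, {"xyz": [0, 0, 0], "roll": 0, "grip": 70}])

```text
time_s: 33.08
position: [0.518, 0.3768, 0.268]
tcp_rot: [[0.171, 0.985, -0.001], [0.985, -0.171, -0.0], [-0.0, -0.001, -1.0]]
force: [1.1, 0.9, 0.1]
opening: 0.584
grasp_force: 0.0
```

Emit:
move_arm(increments=[{"xyz": [0, 0, -10], "roll": 0, "grip": 70}, {"xyz": [0, 0, -40], "roll": 0, "grip": 70}, {"xyz": [0, 0, -40], "roll": 0, "grip": 70}, {"xyz": [-30.5, 22.8, 0], "roll": 0, "grip": 70}, {"xyz": [-30.5, 22.8, 0], "roll": 0, "grip": 70}])

```text
time_s: 33.5
position: [0.5542, 0.3105, 0.3632]
tcp_rot: [[0.166, 0.986, 0.009], [0.986, -0.166, 0.003], [0.005, 0.008, -1.0]]
force: [0.5, -1.5, -0.4]
opening: 0.701
grasp_force: 0.0
```

Emit:
move_arm(increments=[{"xyz": [-30.5, 22.8, 0], "roll": 0, "grip": 70}, {"xyz": [-30.5, 22.8, 0], "roll": 0, "grip": 70}, {"xyz": [-30.5, 22.8, 0], "roll": 0, "grip": 70}, {"xyz": [0, 0, 40], "roll": 0, "grip": 70}, {"xyz": [0, 0, 40], "roll": 0, "grip": 70}])

```text
time_s: 33.92
position: [0.6086, 0.2047, 0.2813]
tcp_rot: [[0.175, 0.984, 0.01], [0.985, -0.175, 0.001], [0.003, 0.01, -1.0]]
force: [-0.2, 1.0, -0.9]
opening: 0.7
grasp_force: 0.0
```

Emit:
move_arm(increments=[{"xyz": [0, 0, 22], "roll": 0, "grip": 70}, {"xyz": [0, 0, 0], "roll": 0, "grip": 70}, {"xyz": [0, 0, 0], "roll": 0, "grip": 70}, {"xyz": [0, 0, 0], "roll": 0, "grip": 70}, {"xyz": [0, 0, 0], "roll": 0, "grip": 70}])

```text
time_s: 34.33
position: [0.6066, 0.2075, 0.2592]
tcp_rot: [[0.171, 0.985, 0.006], [0.985, -0.171, 0.001], [0.002, 0.005, -1.0]]
force: [-0.3, -0.8, 0.7]
opening: 0.698
grasp_force: 0.0
```

```bash
python3 - <<'E'
from h import *
for t in 'ab':
    im,q=scale('w8'+t);gap(q,im,92,110)
im,d=bot.capture('wrist');P=cloud('wrist',d);crank(P,im,[.5076,.302],.223)
go([.5202,.3767,.268],-9.9)
E
```

```text
mark 155 100.85 100.8487125666972 0.764162991436206 ptr 111 98.21 98.18754881144265 0.7419737405652731 gap 2.6382866645086125 turns 0.21985722204238436
mark 157 100.59 100.59174977555563 0.7032831001963176 ptr 111 98.02 98.0076950801313 0.7214032788328426 gap 2.5670797665461436 turns 0.2139233138788453
hub [518.5 300.3] [36.1 17.2] 82.4 4482 [ 20. 118.] z 0.274
handle [572.  209.6] [15.3  5.7] 79.6 786 [210. 390.] z 0.3069
t 34.5 tcp [0.6058 0.2073 0.2583] yaw_y -9.83 F [0.7 0.4 0.1] op 0.7 gf 0.0
  delta tool mm [ 152.3 -113.2  -10. ] roll 0.001
```

Emit:
move_arm(increments=[{"xyz": [0, 0, -40], "roll": 0, "grip": 70}, {"xyz": [0, 0, -40], "roll": 0, "grip": 70}, {"xyz": [0, 0, -22], "roll": 0, "grip": 70}, {"xyz": [30.4, -22.7, 0], "roll": 0, "grip": 70}, {"xyz": [30.4, -22.7, 0], "roll": 0, "grip": 70}])

```text
time_s: 34.9
position: [0.5725, 0.2742, 0.362]
tcp_rot: [[0.175, 0.984, 0.007], [0.985, -0.175, 0.002], [0.003, 0.007, -1.0]]
force: [-1.0, 0.4, -1.5]
opening: 0.699
grasp_force: 0.0
```

Emit:
move_arm(increments=[{"xyz": [30.4, -22.7, 0], "roll": 0, "grip": 70}, {"xyz": [30.4, -22.7, 0], "roll": 0, "grip": 70}, {"xyz": [30.4, -22.7, 0], "roll": 0, "grip": 70}, {"xyz": [0, 0, 0], "roll": 0, "grip": 70}, {"xyz": [0, 0, 0], "roll": 0, "grip": 70}])

```text
time_s: 35.32
position: [0.5178, 0.3781, 0.3591]
tcp_rot: [[0.167, 0.986, 0.002], [0.986, -0.167, 0.0], [0.001, 0.002, -1.0]]
force: [-0.1, 0.2, -0.4]
opening: 0.699
grasp_force: 0.0
```

```bash
python3 - <<'E'
from h import *
im,d=bot.capture('wrist');P=cloud('wrist',d);crank(P,im,[.5076,.302],.223)
go([.5202,.3767,.268],-9.9)
E
```

```text
hub [507.4 285.9] [ 8. 36.] 81.6 438 [324. 378.] z 0.2744
handle [520.1 375.2] [21.5 22.6] 45.5 1282 [321. 264.] z 0.3065
t 35.4 tcp [0.5187 0.3767 0.359 ] yaw_y -9.74 F [ 0.2 -0.3  0. ] op 0.702 gf 0.0
  delta tool mm [ 0.3  1.3 91. ] roll 0.003
```

Emit:
move_arm(increments=[{"xyz": [0, 1.3, 35], "roll": 0, "grip": 70}, {"xyz": [0, 0, 30], "roll": 0, "grip": 70}, {"xyz": [0, 0, 18], "roll": 0, "grip": 70}, {"xyz": [0, 0, 8], "roll": 0, "grip": 70}, {"xyz": [0, 0, 0], "roll": 0, "grip": 70}])

```text
time_s: 35.78
position: [0.5202, 0.3739, 0.2651]
tcp_rot: [[0.173, 0.985, -0.004], [0.985, -0.173, -0.002], [-0.003, -0.003, -1.0]]
force: [-1.0, 0.8, -0.9]
opening: 0.7
grasp_force: 0.0
```

Emit:
move_arm(increments=[{"xyz": [0, 0, 0], "roll": 0, "grip": 0}, {"xyz": [0, 0, 0], "roll": 0, "grip": 0}, {"xyz": [0, 0, 0], "roll": 0, "grip": 0}, {"xyz": [0, 0, 0], "roll": 0, "grip": 0}, {"xyz": [0, 0, 0], "roll": 0, "grip": 0}])

```text
time_s: 36.2
position: [0.5208, 0.3761, 0.2683]
tcp_rot: [[0.171, 0.985, 0.002], [0.985, -0.171, 0.001], [0.001, 0.002, -1.0]]
force: [-0.6, 0.1, -0.7]
opening: 0.408
grasp_force: 0.0
```

Emit:
move_arm(increments=[{"xyz": [0, 0, 0], "roll": 0, "grip": 0}, {"xyz": [0, 0, 0], "roll": 0, "grip": 0}, {"xyz": [0, 0, 0], "roll": 0, "grip": 0}, {"xyz": [0, 0, 0], "roll": 0, "grip": 0}, {"xyz": [0, 0, 0], "roll": 0, "grip": 0}])

```text
time_s: 36.62
position: [0.5204, 0.3761, 0.2676]
tcp_rot: [[0.171, 0.985, 0.001], [0.985, -0.171, 0.001], [0.001, 0.0, -1.0]]
force: [0.4, 1.0, 3.0]
opening: 0.294
grasp_force: 30.0
```

Emit:
move_arm(increments=[{"xyz": [-4.5, 25.7, 0], "roll": 0, "grip": 0}, {"xyz": [-13, 22.6, 0], "roll": 0, "grip": 0}, {"xyz": [-20, 16.7, 0], "roll": 0, "grip": 0}, {"xyz": [-21.9, 8.4, 0], "roll": 0, "grip": 0}, {"xyz": [0, 0, 0], "roll": 0, "grip": 0}])

```text
time_s: 37.03
position: [0.5832, 0.3006, 0.2674]
tcp_rot: [[0.175, 0.985, -0.001], [0.985, -0.175, -0.003], [-0.004, -0.001, -1.0]]
force: [-0.4, -0.8, 3.1]
opening: 0.289
grasp_force: 30.0
```

Emit:
move_arm(increments=[{"xyz": [0, 0, 0], "roll": 0, "grip": 0}, {"xyz": [0, 0, 0], "roll": 0, "grip": 0}, {"xyz": [0, 0, 0], "roll": 0, "grip": 0}])

```text
time_s: 37.28
position: [0.5833, 0.3054, 0.2677]
tcp_rot: [[0.171, 0.985, 0.003], [0.985, -0.171, 0.001], [0.001, 0.003, -1.0]]
force: [1.9, -0.4, 2.9]
opening: 0.289
grasp_force: 30.0
```

```bash
python3 - <<'E'
from h import *
go([.5,.3,.268],-9.9)
s=bot.read_state();d=s['position'][:2]-[.5075,.302];print(np.linalg.norm(d),np.degrees(np.arctan2(d[1],d[0])))
E
```

```text
t 37.3 tcp [0.5833 0.3054 0.2677] yaw_y -9.82 F [ 1.9 -0.4  2.9] op 0.289 gf 30.0
  delta tool mm [-19.5 -81.1  -0.6] roll 0.001
0.07585371461519398 2.551060340976942
```

Emit:
move_arm(increments=[{"xyz": [0, 0, 0], "roll": 0, "grip": 70}, {"xyz": [0, 0, 0], "roll": 0, "grip": 70}, {"xyz": [0, 0, 0], "roll": 0, "grip": 70}, {"xyz": [0, 0, 0], "roll": 0, "grip": 70}, {"xyz": [0, 0, 0], "roll": 0, "grip": 70}])

```text
time_s: 37.7
position: [0.5819, 0.3051, 0.2666]
tcp_rot: [[0.171, 0.985, -0.001], [0.985, -0.171, -0.0], [-0.0, -0.001, -1.0]]
force: [-0.5, -0.3, -0.9]
opening: 0.584
grasp_force: 0.0
```

Emit:
move_arm(increments=[{"xyz": [0, 0, -10], "roll": 0, "grip": 70}, {"xyz": [0, 0, -40], "roll": 0, "grip": 70}, {"xyz": [0, 0, -40], "roll": 0, "grip": 70}, {"xyz": [-31, 16, 0], "roll": 0, "grip": 70}, {"xyz": [-31, 16, 0], "roll": 0, "grip": 70}])

```text
time_s: 38.12
position: [0.6047, 0.2397, 0.3622]
tcp_rot: [[0.167, 0.986, 0.009], [0.986, -0.167, 0.002], [0.004, 0.008, -1.0]]
force: [0.3, -0.2, 0.0]
opening: 0.699
grasp_force: 0.0
```

Emit:
move_arm(increments=[{"xyz": [-31, 16, 0], "roll": 0, "grip": 70}, {"xyz": [0, 0, 40], "roll": 0, "grip": 70}, {"xyz": [0, 0, 40], "roll": 0, "grip": 70}, {"xyz": [0, 0, 20], "roll": 0, "grip": 70}, {"xyz": [0, 0, 0], "roll": 0, "grip": 70}])

```text
time_s: 38.53
position: [0.6104, 0.2039, 0.2519]
tcp_rot: [[0.172, 0.985, -0.012], [0.985, -0.172, -0.002], [-0.004, -0.011, -1.0]]
force: [-0.7, 0.5, -1.0]
opening: 0.702
grasp_force: 0.0
```

Emit:
move_arm(increments=[{"xyz": [0, 0, 0], "roll": 0, "grip": 70}, {"xyz": [0, 0, 0], "roll": 0, "grip": 70}, {"xyz": [0, 0, 0], "roll": 0, "grip": 70}])

```text
time_s: 38.78
position: [0.6155, 0.2055, 0.2601]
tcp_rot: [[0.171, 0.985, 0.005], [0.985, -0.171, 0.001], [0.002, 0.005, -1.0]]
force: [0.7, -0.7, 0.5]
opening: 0.703
grasp_force: 0.0
```

```bash
python3 - <<'E'
from h import *
for t in 'ab':
    im,q=scale('w9'+t);gap(q,im,92,110)
im,d=bot.capture('wrist');P=cloud('wrist',d);crank(P,im,[.5076,.302],.223)
go([.5833,.3054,.36],-9.9)
im,d=bot.capture('scene');save('s9',im)
E
```

```text
mark 150 100.84 100.84079872361875 0.6870503499557038 ptr 19 100.8 100.99729634661314 0.8801648692545646 gap 0.045673406161157004 turns 0.003806117180096417
mark 146 100.6 100.6067953248296 0.7430215256878797 ptr 5 100.26 100.20753169821711 0.6505859050729204 gap 0.3435101110852088 turns 0.028625842590434065
hub [525.3 293.6] [26.9 10.8] 68.8 1348 [ 10. 136.] z 0.2738
handle [582.9 305. ] [22.8 21.9] 24.1 6663 [130.  47.] z 0.3063
t 38.9 tcp [0.6148 0.2053 0.2592] yaw_y -9.83 F [-0.4  0.8 -0.1] op 0.701 gf 0.0
  delta tool mm [  93.4  -47.7 -100.9] roll 0.001
```

View pics/w9b.png

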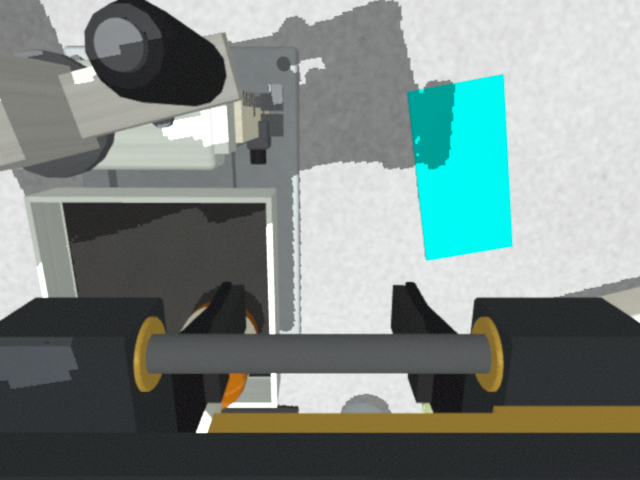

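The pointer and marker plates show at about (270,100)–(272,125), with the handle close by. I'll redo the gap with looser colour limits to get more pixels.

```bash
python3 - <<'E'
from h import *
for t in ['w6','w8a','w8b','w9a','w9b']:
    q=np.load(t+'.npy');im=cv2.imread('pics/'+t+'.png')
    r=[]
    for y0,y1,zz in [(-10,2,101),(6,19,{'6':57.4,'8':98,'9':101}[t[1]])]:
        a=q[(q[...,0]>88)&(q[...,0]<98)&(q[...,1]>y0)&(q[...,1]<y1)&(abs(q[...,2]-zz)<4)]
        r.append((len(a),a[:,2].mean().round(2),np.median(a[:,2]).round(2),a.mean(0).round(1)))
    print(t,r,'gap',r[0][1]-r[1][1])
E
```

```text
w6 [(221, np.float64(101.92), np.float64(101.93), array([ 92.8,  -4.3, 101.9])), (203, np.float64(57.57), np.float64(57.5), array([93.1, 12.6, 57.6]))] gap 44.35
w8a [(207, np.float64(100.84), np.float64(100.81), array([ 92.5,  -4.5, 100.8])), (242, np.float64(98.12), np.float64(98.17), array([92.7, 12.4, 98.1]))] gap 2.719999999999999
w8b [(189, np.float64(100.62), np.float64(100.62), array([ 92.5,  -4.6, 100.6])), (229, np.float64(98.03), np.float64(98.02), array([92.5, 12.4, 98. ]))] gap 2.5900000000000034
w9a [(196, np.float64(100.81), np.float64(100.86), array([ 92.5,  -4.3, 100.8])), (248, np.float64(100.84), np.float64(100.76), array([ 92.5,  12.6, 100.8]))] gap -0.030000000000001137
w9b [(205, np.float64(100.5), np.float64(100.56), array([ 92.5,  -4.5, 100.5])), (235, np.float64(100.62), np.float64(100.57), array([ 92.4,  12.6, 100.6]))] gap -0.12000000000000455
```

The pointer is level with the marker within 0.1 mm. Now over the hub, turning to match the crank.

Emit:
move_arm(increments=[{"xyz": [0, 0, -34], "roll": 0, "grip": 80}, {"xyz": [0, 0, -34], "roll": 0, "grip": 80}, {"xyz": [0, 0, -33], "roll": 0, "grip": 80}, {"xyz": [19.2, -30.6, 0], "roll": 0, "grip": 80}, {"xyz": [19.2, -30.6, 0], "roll": 0, "grip": 80}])

```text
time_s: 39.4
position: [0.5623, 0.253, 0.3617]
tcp_rot: [[0.175, 0.985, 0.008], [0.985, -0.175, 0.002], [0.003, 0.007, -1.0]]
force: [-0.5, 0.0, -1.6]
opening: 0.801
grasp_force: 0.0
```

Emit:
move_arm(increments=[{"xyz": [19.2, -30.6, 0], "roll": 0, "grip": 80}, {"xyz": [19.2, -30.5, 0], "roll": 0, "grip": 80}, {"xyz": [0, 0, 0], "roll": 0.1235, "grip": 80}, {"xyz": [0, 0, 0], "roll": 0.1235, "grip": 80}, {"xyz": [0, 0, 0], "roll": 0.1235, "grip": 80}])

```text
time_s: 39.82
position: [0.5057, 0.3024, 0.3592]
tcp_rot: [[0.52, 0.854, 0.002], [0.854, -0.52, 0.0], [0.001, 0.001, -1.0]]
force: [0.9, -0.3, -0.4]
opening: 0.802
grasp_force: 0.0
```

Emit:
move_arm(increments=[{"xyz": [0, 0, 0], "roll": 0.1235, "grip": 80}, {"xyz": [0, 0, 0], "roll": 0.1235, "grip": 80}, {"xyz": [0, 0, 0], "roll": 0.1235, "grip": 80}, {"xyz": [0, 0, 0], "roll": 0.1235, "grip": 80}, {"xyz": [0, 0, 0], "roll": 0.1235, "grip": 80}])

```text
time_s: 40.23
position: [0.5065, 0.3016, 0.3588]
tcp_rot: [[0.919, 0.394, 0.001], [0.394, -0.919, 0.0], [0.001, 0.0, -1.0]]
force: [0.3, 0.8, -0.2]
opening: 0.796
grasp_force: 0.0
```

Emit:
move_arm(increments=[{"xyz": [0, 0, 0], "roll": 0.1235, "grip": 80}, {"xyz": [0, 0, 0], "roll": 0.1235, "grip": 80}, {"xyz": [0, 0, 0], "roll": 0.1235, "grip": 80}, {"xyz": [0, 0, 0], "roll": 0, "grip": 80}, {"xyz": [0, 0, 0], "roll": 0, "grip": 80}])

```text
time_s: 40.65
position: [0.5065, 0.3016, 0.3586]
tcp_rot: [[0.999, 0.044, 0.001], [0.044, -0.999, 0.0], [0.001, -0.0, -1.0]]
force: [0.6, -0.0, 0.3]
opening: 0.8
grasp_force: 0.0
```

```bash
python3 - <<'E'
from h import *
im,d=bot.capture('wrist');P=cloud('wrist',d);crank(P,im,[.5076,.302],.223)
go([.5075,.302,.2455],-87.6);print(bot.read_state()['joint_positions'].round())
E
```

```text
hub [507.5 300.5] [36.9 36. ] 3.7 3484 [320. 242.] z 0.2744
handle [582.5 305.5] [22.9 22.8] 87.5 1741 [318. 114.] z 0.3066
t 40.7 tcp [0.5065 0.3016 0.3586] yaw_y -87.51 F [ 0.4 -0.6  0.2] op 0.801 gf 0.0
  delta tool mm [  0.9  -0.3 113.1] roll 0.002
[ 20.  20.  77.   0.  83. 107.]
```

Emit:
move_arm(increments=[{"xyz": [1, 0.3, 33], "roll": -0.01, "grip": 80}, {"xyz": [0, 0, 35], "roll": 0, "grip": 80}, {"xyz": [0, 0, 25], "roll": 0, "grip": 80}, {"xyz": [0, 0, 14], "roll": 0, "grip": 80}, {"xyz": [0, 0, 6], "roll": 0, "grip": 80}])

```text
time_s: 41.12
position: [0.5059, 0.3006, 0.2423]
tcp_rot: [[0.999, 0.052, -0.005], [0.052, -0.999, -0.002], [-0.005, 0.002, -1.0]]
force: [-0.5, -0.5, -0.2]
opening: 0.804
grasp_force: 0.0
```

Emit:
move_arm(increments=[{"xyz": [0, 0, 0], "roll": 0, "grip": 80}, {"xyz": [0, 0, 0], "roll": 0, "grip": 80}, {"xyz": [0, 0, 0], "roll": 0, "grip": 0}, {"xyz": [0, 0, 0], "roll": 0, "grip": 0}, {"xyz": [0, 0, 0], "roll": 0, "grip": 0}])

```text
time_s: 41.53
position: [0.5082, 0.3015, 0.2465]
tcp_rot: [[0.999, 0.051, 0.003], [0.051, -0.999, 0.001], [0.003, -0.001, -1.0]]
force: [-0.2, -0.5, 0.2]
opening: 0.656
grasp_force: 0.0
```

Emit:
move_arm(increments=[{"xyz": [0, 0, 0], "roll": 0, "grip": 0}, {"xyz": [0, 0, 0], "roll": 0, "grip": 0}, {"xyz": [0, 0, 0], "roll": 0, "grip": 0}, {"xyz": [0, 0, 0], "roll": 0, "grip": 0}, {"xyz": [0, 0, 0], "roll": 0, "grip": 0}])

```text
time_s: 41.95
position: [0.5075, 0.3011, 0.2454]
tcp_rot: [[0.999, 0.05, 0.0], [0.05, -0.999, -0.0], [0.0, 0.0, -1.0]]
force: [-0.6, -0.7, 1.3]
opening: 0.416
grasp_force: 30.0
```

Emit:
move_arm(increments=[{"xyz": [0, 0, 0], "roll": 0, "grip": 0}, {"xyz": [0, 0, -3], "roll": 0, "grip": 0}, {"xyz": [0, 0, -5], "roll": 0, "grip": 0}, {"xyz": [0, 0, -5], "roll": 0, "grip": 0}, {"xyz": [0, 0, 0], "roll": 0, "grip": 0}])

```text
time_s: 42.37
position: [0.5076, 0.3014, 0.2589]
tcp_rot: [[0.999, 0.05, 0.0], [0.05, -0.999, 0.0], [0.0, -0.0, -1.0]]
force: [-0.1, 0.0, -2.9]
opening: 0.408
grasp_force: 30.0
```

Emit:
move_arm(increments=[{"xyz": [0, 0, -10], "roll": 0, "grip": 0}, {"xyz": [0, 0, -15], "roll": 0, "grip": 0}, {"xyz": [0, 0, -20], "roll": 0, "grip": 0}, {"xyz": [0, 0, -20], "roll": 0, "grip": 0}, {"xyz": [0, 0, 0], "roll": 0, "grip": 0}])

```text
time_s: 42.78
position: [0.51, 0.3023, 0.3282]
tcp_rot: [[0.999, 0.05, 0.009], [0.05, -0.999, 0.003], [0.009, -0.003, -1.0]]
force: [1.0, 0.9, -3.0]
opening: 0.413
grasp_force: 30.0
```

Emit:
move_arm(increments=[{"xyz": [-4.3, 36.8, 0], "roll": 0, "grip": 0}, {"xyz": [-4.3, 36.8, 0], "roll": 0, "grip": 0}, {"xyz": [-4.3, 36.8, 0], "roll": 0, "grip": 0}, {"xyz": [-4.3, 36.8, 0], "roll": 0, "grip": 0}, {"xyz": [-4.3, 36.8, 0], "roll": 0, "grip": 0}])

```text
time_s: 43.2
position: [0.4942, 0.115, 0.3224]
tcp_rot: [[0.999, 0.051, -0.001], [0.051, -0.999, -0.0], [-0.001, 0.0, -1.0]]
force: [1.4, 0.1, -3.4]
opening: 0.415
grasp_force: 30.0
```

Emit:
move_arm(increments=[{"xyz": [-4.3, 36.8, 0], "roll": 0, "grip": 0}, {"xyz": [-4.3, 36.8, 0], "roll": 0, "grip": 0}, {"xyz": [-4.3, 36.8, 0], "roll": 0, "grip": 0}, {"xyz": [-4.3, 36.8, 0], "roll": 0, "grip": 0}, {"xyz": [-4.3, 36.8, 0], "roll": 0, "grip": 0}])

```text
time_s: 43.62
position: [0.4821, -0.0699, 0.3226]
tcp_rot: [[0.999, 0.05, -0.001], [0.05, -0.999, 0.0], [-0.001, -0.0, -1.0]]
force: [1.1, 0.0, -2.8]
opening: 0.411
grasp_force: 30.0
```

Emit:
move_arm(increments=[{"xyz": [-4.3, 36.8, 0], "roll": 0, "grip": 0}, {"xyz": [-4.3, 36.5, 0], "roll": 0, "grip": 0}, {"xyz": [0, 0, 0], "roll": -0.1157, "grip": 0}, {"xyz": [0, 0, 0], "roll": -0.1157, "grip": 0}, {"xyz": [0, 0, 0], "roll": -0.1157, "grip": 0}])

```text
time_s: 44.03
position: [0.4775, -0.143, 0.3223]
tcp_rot: [[0.921, 0.39, -0.001], [0.39, -0.921, 0.001], [-0.001, -0.001, -1.0]]
force: [0.1, 0.3, -2.9]
opening: 0.408
grasp_force: 30.0
```

Emit:
move_arm(increments=[{"xyz": [0, 0, 0], "roll": -0.1157, "grip": 0}, {"xyz": [0, 0, 0], "roll": -0.1157, "grip": 0}, {"xyz": [0, 0, 0], "roll": -0.1157, "grip": 0}, {"xyz": [0, 0, 0], "roll": -0.1157, "grip": 0}, {"xyz": [0, 0, 0], "roll": -0.1157, "grip": 0}])

```text
time_s: 44.45
position: [0.4777, -0.1419, 0.3224]
tcp_rot: [[0.556, 0.831, -0.001], [0.831, -0.556, 0.0], [-0.0, -0.001, -1.0]]
force: [0.5, -0.0, -3.0]
opening: 0.413
grasp_force: 30.0
```

Emit:
move_arm(increments=[{"xyz": [0, 0, 0], "roll": -0.1157, "grip": 0}, {"xyz": [0, 0, 0], "roll": -0.1157, "grip": 0}, {"xyz": [0, 0, 0], "roll": -0.1157, "grip": 0}, {"xyz": [0, 0, 0], "roll": 0, "grip": 0}, {"xyz": [0, 0, 0], "roll": 0, "grip": 0}])

```text
time_s: 44.87
position: [0.4778, -0.1419, 0.3227]
tcp_rot: [[0.248, 0.969, -0.001], [0.969, -0.248, 0.0], [0.0, -0.001, -1.0]]
force: [-0.5, 0.2, -3.0]
opening: 0.409
grasp_force: 30.0
```

```bash
python3 - <<'E'
from h import *
go([.4778,-.1418,.027],-14.2);print(bot.read_state()['joint_positions'].round())
im,d=bot.capture('top');save('t10',im);P=cloud('top',d)
im2,d=bot.capture('scene');save('s10',im2);P2=cloud('scene',d)
im2,q=im2,tower(P2)
K,T=w2c('scene')
for l in ['mat_top']:
    for r in bot.spot_in(l,'scene'): print(l,(T[:3,:3]@r['at']+T[:3,3]).round(4),round(r['conf'],2))
cv2.imwrite('pics/c10.png',cv2.resize(im2[100:340,200:500,::-1],(750,600)))
E
```

```text
t 44.9 tcp [ 0.4778 -0.1419  0.3227] yaw_y -14.36 F [-0.5  0.2 -3. ] op 0.409 gf 30.0
  delta tool mm [0.000e+00 2.000e-01 2.957e+02] roll -0.003
[-29.  14.  92.  -0.  74. -15.]
mat_top [0.761  0.197  0.0042] 0.74
mat_top [ 0.4848 -0.1131  0.0021] 0.58
```

View pics/c10.png

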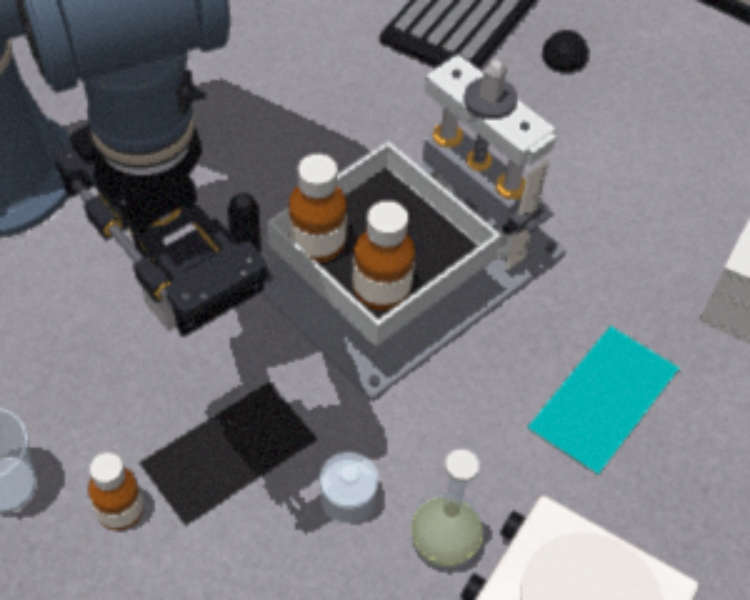

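The crop shows the tray raised with both bottles upright, the marker and pointer level at (535,215), and the free mat at (230,450). The crank is held above it. Lowering.

Emit:
move_arm(increments=[{"xyz": [0, 0, 30], "roll": 0, "grip": 0}, {"xyz": [0, 0, 38], "roll": 0, "grip": 0}, {"xyz": [0, 0, 38], "roll": 0, "grip": 0}, {"xyz": [0, 0, 38], "roll": 0, "grip": 0}, {"xyz": [0, 0, 38], "roll": 0, "grip": 0}])

```text
time_s: 45.43
position: [0.4786, -0.1423, 0.1401]
tcp_rot: [[0.247, 0.969, 0.002], [0.969, -0.247, -0.001], [-0.001, 0.002, -1.0]]
force: [0.0, -1.1, -3.8]
opening: 0.413
grasp_force: 30.0
```

Emit:
move_arm(increments=[{"xyz": [0, 0, 38], "roll": 0, "grip": 0}, {"xyz": [0, 0, 30], "roll": 0, "grip": 0}, {"xyz": [0, 0, 20], "roll": 0, "grip": 0}, {"xyz": [0, 0, 12], "roll": 0, "grip": 0}, {"xyz": [0, 0, 5], "roll": 0, "grip": 0}])

```text
time_s: 45.85
position: [0.4777, -0.1419, 0.0341]
tcp_rot: [[0.247, 0.969, -0.003], [0.969, -0.247, 0.001], [0.001, -0.003, -1.0]]
force: [0.2, 0.9, -3.3]
opening: 0.412
grasp_force: 30.0
```

Emit:
move_arm(increments=[{"xyz": [0, 0, 3], "roll": 0, "grip": 0}, {"xyz": [0, 0, 2], "roll": 0, "grip": 0}, {"xyz": [0, 0, 2], "roll": 0, "grip": 0}, {"xyz": [0, 0, 0], "roll": 0, "grip": 0}, {"xyz": [0, 0, 0], "roll": 0, "grip": 0}])

```text
time_s: 46.27
position: [0.4787, -0.1423, 0.0299]
tcp_rot: [[0.245, 0.969, 0.002], [0.969, -0.245, -0.001], [-0.0, 0.002, -1.0]]
force: [0.1, -0.1, -3.7]
opening: 0.409
grasp_force: 30.0
```

Emit:
move_arm(increments=[{"xyz": [0, 0, 1.5], "roll": 0, "grip": 0}, {"xyz": [0, 0, 1], "roll": 0, "grip": 0}, {"xyz": [0, 0, 0.8], "roll": 0, "grip": 0}, {"xyz": [0, 0, 0], "roll": 0, "grip": 0}, {"xyz": [0, 0, 0], "roll": 0, "grip": 0}])

```text
time_s: 46.68
position: [0.4784, -0.1422, 0.0264]
tcp_rot: [[0.245, 0.969, 0.001], [0.969, -0.245, -0.0], [-0.0, 0.001, -1.0]]
force: [-0.9, -0.0, 3.6]
opening: 0.412
grasp_force: 30.0
```

Emit:
move_arm(increments=[{"xyz": [0, 0, 0], "roll": 0, "grip": 80}, {"xyz": [0, 0, 0], "roll": 0, "grip": 80}, {"xyz": [0, 0, 0], "roll": 0, "grip": 80}, {"xyz": [0, 0, 0], "roll": 0, "grip": 80}, {"xyz": [0, 0, 0], "roll": 0, "grip": 80}])

```text
time_s: 47.1
position: [0.4782, -0.1421, 0.0258]
tcp_rot: [[0.245, 0.969, -0.0], [0.969, -0.245, 0.0], [0.0, -0.0, -1.0]]
force: [-0.2, -0.7, 0.5]
opening: 0.707
grasp_force: 0.0
```

Emit:
move_arm(increments=[{"xyz": [0, 0, -10], "roll": 0, "grip": 80}, {"xyz": [0, 0, -30], "roll": 0, "grip": 80}, {"xyz": [0, 0, -40], "roll": 0, "grip": 80}, {"xyz": [0, 0, -40], "roll": 0, "grip": 80}, {"xyz": [0, 0, -40], "roll": 0, "grip": 80}])

```text
time_s: 47.52
position: [0.4775, -0.1417, 0.188]
tcp_rot: [[0.245, 0.969, -0.001], [0.969, -0.245, 0.0], [0.0, -0.001, -1.0]]
force: [1.1, 0.4, 0.1]
opening: 0.798
grasp_force: 0.0
```

Emit:
move_arm(increments=[{"xyz": [0, 0, -40], "roll": 0, "grip": 80}, {"xyz": [0, 0, -40], "roll": 0, "grip": 80}, {"xyz": [0, 0, -35], "roll": 0, "grip": 80}, {"xyz": [37, 4.4, 0], "roll": 0, "grip": 80}, {"xyz": [37, 4.4, 0], "roll": 0, "grip": 80}])

```text
time_s: 47.93
position: [0.5062, -0.0736, 0.3048]
tcp_rot: [[0.25, 0.968, 0.007], [0.968, -0.25, -0.003], [-0.001, 0.008, -1.0]]
force: [0.4, 0.6, -0.3]
opening: 0.799
grasp_force: 0.0
```

Emit:
move_arm(increments=[{"xyz": [37, 4.4, 0], "roll": 0, "grip": 80}, {"xyz": [37, 4.4, 0], "roll": 0, "grip": 80}, {"xyz": [37, 4.4, 0], "roll": 0, "grip": 80}, {"xyz": [37, 4.4, 0], "roll": 0, "grip": 80}, {"xyz": [37, 4.4, 0], "roll": 0, "grip": 80}])

```text
time_s: 48.35
position: [0.5713, 0.1033, 0.3016]
tcp_rot: [[0.245, 0.969, 0.0], [0.969, -0.245, -0.0], [-0.0, 0.0, -1.0]]
force: [0.1, -1.0, 0.7]
opening: 0.802
grasp_force: 0.0
```

Emit:
move_arm(increments=[{"xyz": [37, 4.4, 0], "roll": 0, "grip": 80}, {"xyz": [37, 4.4, 0], "roll": 0, "grip": 80}, {"xyz": [37, 4.4, 0], "roll": 0, "grip": 80}, {"xyz": [0, 0, 20], "roll": -0.075, "grip": 80}, {"xyz": [0, 0, 20], "roll": 0, "grip": 80}])

```text
time_s: 48.77
position: [0.6124, 0.2086, 0.2621]
tcp_rot: [[0.166, 0.986, 0.004], [0.986, -0.166, 0.001], [0.001, 0.004, -1.0]]
force: [-0.5, -0.6, -0.7]
opening: 0.797
grasp_force: 0.0
```

Emit:
move_arm(increments=[{"xyz": [0, 0, 0], "roll": 0, "grip": 80}, {"xyz": [0, 0, 0], "roll": 0, "grip": 80}, {"xyz": [0, 0, 0], "roll": 0, "grip": 80}, {"xyz": [0, 0, 0], "roll": 0, "grip": 80}])

```text
time_s: 49.1
position: [0.6124, 0.2055, 0.2627]
tcp_rot: [[0.173, 0.985, 0.003], [0.985, -0.173, 0.0], [0.001, 0.003, -1.0]]
force: [-0.1, 0.0, -0.1]
opening: 0.805
grasp_force: 0.0
```

```bash
python3 - <<'E'
from h import *
go([.612,.206,.26],-9.8)
for t in 'ab':
    im,q=scale('w11'+t);r=[]
    for y0,y1 in [(-10,2),(6,19)]:
        a=q[(q[...,0]>88)&(q[...,0]<98)&(q[...,1]>y0)&(q[...,1]<y1)&(abs(q[...,2]-101)<4)];r.append(a[:,2].mean());print(len(a),r[-1])
    print('gap',r[0]-r[1])
im,d=bot.capture('top');P=cloud('top',d);crank(P,im,[.487,-.108],.004)
m=((P[...,2]>.195)&(P[...,2]<.215)&(abs(P[...,0]-.475)<.08)&(abs(P[...,1]-.12)<.06)).astype(np.uint8)
k,l,s,c=cv2.connectedComponentsWithStats(m)
for i in range(1,k):
    if s[i,4]>50: print('traycap',P[l==i].mean(0).round(4),s[i,4])
im,d=bot.capture('scene');save('s11',im)
E
```

```text
t 49.1 tcp [0.6124 0.2055 0.2627] yaw_y -9.95 F [-0.1  0.  -0.1] op 0.805 gf 0.0
  delta tool mm [ 0.5 -0.5  2.7] roll -0.003
201 100.88424211230732
240 100.99721242982123
gap -0.11297031751391273
198 100.81185648403547
241 100.69645356575846
gap 0.1154029182770131
hub [ 477.8 -141.3] [35.9 35.7] 75.5 238 [364. 263.] z 0.0562
handle [496.6 -67.8] [22.3 22.3] 88.8 83 [332. 255.] z 0.0878
traycap [0.5146 0.1143 0.2064] 329
traycap [0.4214 0.1193 0.2064] 337
```

View pics/s11.png

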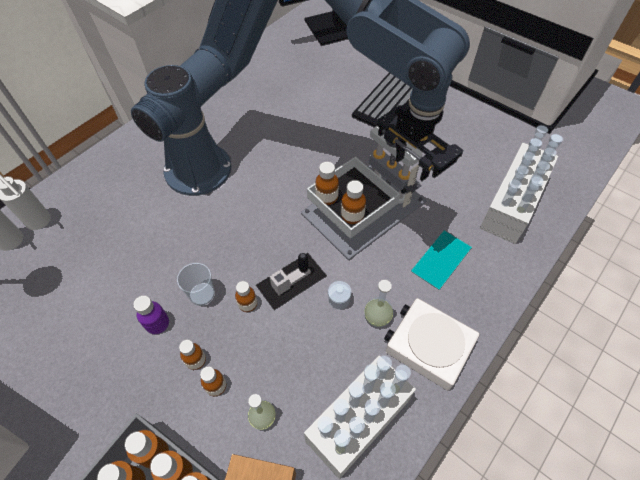

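The pictures show both large bottles upright in the raised tray. One has shifted about 18 mm but is still inside and standing, cap at 0.206. Pointer and marker agree within 0.1 mm, the crank lies flat on its mat at (291,275), and the three small bottles still stand on the bench. Handing in.

```bash
python3 -c "
from rig import bot
print(bot.hand_in())"
```

```text
the job is handed in; nothing more can be done
None
```

The job is handed in: both large bottles stand upright in the raised tray, pointer and marker agree to about 0.1 mm, and the crank lies flat on its mat, hub and handle both on it.

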